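# Change over the microscope stage

### The arm

A 7-joint arm with a two-finger parallel gripper is mounted at the origin on the work surface. World frame = base frame: x ahead of the robot, y to its left, z up, the work surface at z = 0. Lengths are in mm, angles in rad, forces in N, time in s.
With the tool pointing down it reaches from about 400 to 925 mm from the base axis. Payload 5.6 kg.
Tool frame: the origin (TCP) lies midway between the tips of the shut fingers; the grasp point (between the pads) lies 19 mm behind it; z points along the fingers, y is the direction in which the jaws open and shut (so a half turn about z gives the same grasp; the last joint's range is limited). The gripper opens to 85 mm and grips with 20 to 120 N. Pads are 22 mm wide; open, the fingers measure 114 mm over their backs; the gripper's body (76 mm by 85 mm) begins 54 mm behind the grasp point. The pads swing forward as they close: fully open they stand 13 mm farther back than shut.
Start: joints at [-1.363, 0.468, -0.012, 1.603, 0.006, 1.071, -0.056], TCP at [161.357, 629.66, 231.29] pointing down, gripper open.
Joint ranges: [-2.53, 2.53], [-0.31, 2.02], [-1.57, 1.55], [0.28, 2.44], [-1.29, 4.43], [0.15, 1.84], [-2.92, 2.92]. Speed limits (rad/s): [2.57, 2.57, 3.14, 3.14, 3.14, 3.14, 3.14].

### API

Orientations are given as a unit quaternion [x, y, z, w].
In Python, from rig import monitor, imaging, order gives the robot as it stands.
- The arm moves only by the tool carry_out, never from a script. Its argument "steps" is a list of rows, each a list of 7 numbers: the turn, a rotation vector about the tool's x, y, z in degrees, then the shift along the tool's x, y, z in cm, then the opening, from -1 (shut) to 1 (fully open). In form: [[ax, ay, az, dx, dy, dz, jaw], ...]. A call has 1 to 20 rows; each row is the pose to reach, as a shift and turn from the pose measured when the call began, along the tool's axes at that moment; what a row does not reach only later rows make up. A row lasts 1/10 s, in which the tool goes at most 50 mm and 8.59 degrees, less where a joint would pass 70% of its speed; a pose out of reach is approached as far as the arm can. A call with a gripper value outside its range is refused whole. The fingers move at their own pace and stop on an object; the grip force is fixed at half the most. Time passes only in rows, so rows that repeat a pose let the fingers close. It gives the time, the measured TCP pose, the force and the opening at its end, in the units of the state.
- monitor.state(): the state, without advancing time (a new reading comes with each control period).
- imaging.capture(name): name is "scene" or "side" or "wrist"; returns a dict with "pixels" (384x512x3 uint8, blue, green, red), "fx", "fy", "cx", "cy" (pixels), "k1" (the pictures are not rectified: a ray, as slopes to the right and down, at radius r is drawn at 1 + k1 r^2 times it, then the intrinsics apply), "eye" and "attitude" of the camera in the world. Camera axes: x right, y down, z forward; pixel columns grow to the right and rows downward; lengths in mm; the calibration is good to about 2 mm. A picture is of the moment at which its call begins. There is no depth.
- order.job_done(): hands the job in, once; it reports no verdict.
The state is a dict: "time_s": time; "joint_positions": joint angles; "joint_vel": joint speeds; "effort": joint torques, N m; "tcp_pos": TCP position; "eef_rot": TCP orientation; "wrist_force": force on the tool from outside, world axes, zero at the start; "ft_torque": the same for the moment, N m; "opening": finger opening in mm.
Only numpy, scipy, OpenCV 4.12 (cv2) and the standard library are available. Lean on these libraries where they do the work, as an engineer would, in place of code of your own. Each camera call takes 0.05 s, during which the arm holds its last target.

### The job

Clear the microscope stage of its orange test prints by pushing every one of them down through the green sprung flap of the sample box, so that they lie in the box and the flap has snapped shut. Then lower the aluminium nest plate over the stage's two locating pins until it lies flush on the stage, and last stand the two brass references upright in the two round nests of the plate, one in each, right down on the stage. Leave the spare objective and the amber jar where they are.

Things in the scene. Friction and masses are not known exactly. Their poses are not given: they have to be found in the camera images.
- stage: Black microscope stage, fixed to the bench: 260 mm (its x) by 170 mm (its y), top face 36 mm above the bench; its lower part (below 20 mm) is a little narrower. Origin: centre of its underside. Two upright steel locating pins stand on it at x = -95 and x = +95 mm, y = 0: 12 mm diameter, 22 mm high above the stage top, the upper 8 mm tapering to a 4 mm tip.
- stage_mid (a point): Point at the centre of the stage's top face, midway between the two pins; axes as the stage's.
- box_throat (a point): Centre of the upper face of the shut green flap in the lid of the white sample box, 230 mm above the bench; axes are the box's (x along the 160 mm side, y along the 150 mm side, z up). The box is fixed to the bench, 160 x 150 mm and 230 mm high, closed all round. The throat is 84 mm (x) by 66 mm (y), at the centre of the lid, with a black collar 6 mm wide round it standing 10 mm above lid and flap. The flap closes the throat flush with the lid.
- flap (a joint): Angle of the flap: 0 shut (level), to 1.45 rad swung down into the box. Hinged along the throat's edge at x = -42 mm, it is held shut by a spring: it carries the weight of one print laid on it in the throat without opening much (less so near the free edge), and takes about 2 N at its middle to start and up to about 15 N to push a print through. The print is free once its top is below the lid; the flap then springs back as soon as the pusher leaves.
- sample1_mid (a point): Orange plastic test print (there are two to four; None if absent): a block 44 mm (its x) by 36 mm (its y) by 44 mm high with a round boss 24 mm across and 6 mm high on top, 50 mm high in all, about 80 g. The point is its centre, 25 mm above its underside; z runs up through the boss. Stands on the stage at the start.
- sample2_mid (a point): Orange plastic test print (there are two to four; None if absent): a block 44 mm (its x) by 36 mm (its y) by 44 mm high with a round boss 24 mm across and 6 mm high on top, 50 mm high in all, about 80 g. The point is its centre, 25 mm above its underside; z runs up through the boss. Stands on the stage at the start.
- sample3_mid (a point): Orange plastic test print (there are two to four; None if absent): a block 44 mm (its x) by 36 mm (its y) by 44 mm high with a round boss 24 mm across and 6 mm high on top, 50 mm high in all, about 80 g. The point is its centre, 25 mm above its underside; z runs up through the boss. Stands on the stage at the start.
- sample4_mid (a point): Orange plastic test print (there are two to four; None if absent): a block 44 mm (its x) by 36 mm (its y) by 44 mm high with a round boss 24 mm across and 6 mm high on top, 50 mm high in all, about 80 g. The point is its centre, 25 mm above its underside; z runs up through the boss. Stands on the stage at the start.
- plate_mid (a point): Centre of the underside of the loose aluminium nest plate: 220 mm (its x) by 110 mm (its y) by 12 mm thick, about 0.55 kg, lying on the bench at the start. Through holes on its x axis: two pin holes of 15 mm diameter at x = -95 and +95 mm, two round nests of 43 mm diameter at x = -58 and +58 mm. It fits either way round.
- plate_grip (a point): Centre of the blue grip bar on the nest plate, 34 mm above the plate's underside, axes as the plate's: the bar is 50 mm long (x), 22 mm wide (y) and 44 mm high above the plate's top (from 12 to 56 mm above the underside).
- ref1_mid (a point): Centre (half-way up) of one of the two like brass references: a round part 60 mm high, the lower half 38 mm diameter, the upper half 32 mm diameter, about 0.3 kg; z is its axis, upwards. Stands on the bench at the start. In a nest it passes through the plate and stands on the stage.
- ref2_mid (a point): Centre (half-way up) of one of the two like brass references: a round part 60 mm high, the lower half 38 mm diameter, the upper half 32 mm diameter, about 0.3 kg; z is its axis, upwards. Stands on the bench at the start. In a nest it passes through the plate and stands on the stage.
- objective: Spare objective lens, bystander: black cylinder 48 mm diameter, 56 mm high, with a green ring; origin at the centre of its underside.
- jar: Amber glass jar, bystander: 60 mm diameter, 70 mm high; origin at the centre of its underside.

How it is judged (in metres and radians):
On the way, in this order (a step that is already met when the one before it is completed fails the run):
1. every orange print lies in the box and the flap is shut (x of sample1_mid in the frame of box_throat between -0.08 and 0.08 m and y of sample1_mid in the frame of box_throat between -0.075 and 0.075 m and z of sample1_mid in the frame of box_throat between -0.23 and -0.02 m and x of sample2_mid in the frame of box_throat between -0.08 and 0.08 m and y of sample2_mid in the frame of box_throat between -0.075 and 0.075 m and z of sample2_mid in the frame of box_throat between -0.23 and -0.02 m and x of sample3_mid in the frame of box_throat between -0.08 and 0.08 m and y of sample3_mid in the frame of box_throat between -0.075 and 0.075 m and z of sample3_mid in the frame of box_throat between -0.23 and -0.02 m and x of sample4_mid in the frame of box_throat between -0.08 and 0.08 m and y of sample4_mid in the frame of box_throat between -0.075 and 0.075 m and z of sample4_mid in the frame of box_throat between -0.23 and -0.02 m and value of joint flap below 0.08 rad), for 0.2 s.
2. the nest plate lies flush on the stage, over both pins (horizontal distance between plate_mid and stage_mid below 0.006 m and angle between the x axis of plate_mid and the x axis of stage, either way round below 0.05 rad and angle between plate_mid's own z axis and vertical below 0.02 rad and z of plate_mid in the frame of stage_mid between -0.004 and 0.003 m), for 0.2 s.
3. both brass references stand upright, one in each nest, down on the stage (angle between each of ref1_mid, ref2_mid's own z axis and vertical below 0.06 rad and z of ref1_mid in the frame of stage_mid between 0.024 and 0.034 m and y of ref1_mid in the frame of plate_mid between -0.006 and 0.006 m and z of ref2_mid in the frame of stage_mid between 0.024 and 0.034 m and y of ref2_mid in the frame of plate_mid between -0.006 and 0.006 m and ((x of ref1_mid in the frame of plate_mid between -0.064 and -0.052 m and x of ref2_mid in the frame of plate_mid between 0.052 and 0.064 m) or (x of ref1_mid in the frame of plate_mid between 0.052 and 0.064 m and x of ref2_mid in the frame of plate_mid between -0.064 and -0.052 m))), for 0.2 s.
At the end, for the whole second after the job is handed in: All prints present are in the box below its lid, flap within 0.08 rad of shut; plate over both pins, centred within 6 mm, its underside level and within 3 mm of the stage top; brass references upright, one in each nest (within 6 mm of its centre), standing on the stage; all at rest (all of step 1 and all of step 2 and all of step 3 and linear speed of each of plate, ref1, ref2 below 0.02 m/s); the robot touches nothing.
It fails at once if the spare objective is pushed more than 30 mm (distance of objective from where it was at the start of the episode above 0.03 m).
It fails at once if the jar is pushed more than 30 mm (distance of jar from where it was at the start of the episode above 0.03 m).
It fails at once if the spare objective is tipped over (angle between objective's own z axis and vertical above 0.5 rad).
It fails at once if the jar is tipped over (angle between jar's own z axis and vertical above 0.5 rad).
Of sample1, sample2, sample3, sample4 only 2 to 4 are there at a start; the rules pass over those that are not, and their reading is None.
At some moment in a run one of sample1, sample2, sample3, sample4 may be knocked a few centimetres aside while the robot is not near it.
It also fails if it takes over 210 s, if anything falls off the work surface, if the arm or the gripper's body presses on something with over 40 N, if the wrist force passes 120 N, or if a joint passes its speed limit or range.

## Working session

There is one attempt and no reset: what is moved stays moved. The work goes in short steps, Python scripts to look and compute and a tool call to move; the robot and the scene stay as the last step left them, time stands still between calls to the robot, and variables do not carry over. Pictures are saved under pics/ and viewed, and the job is handed in when it is done.

Besides the shell and the picture viewer there is one more tool, called as name(argument=value, ...) on one line, values as JSON. carry_out: Moves the arm, as the interface text tells. Its arguments: {"type":"object","properties":{"steps":{"type":"array"}},"required":["steps"]}

```bash
ls; mkdir -p pics; python3 - <<'E'
from rig import monitor, imaging
import cv2
print(monitor.state())
for n in ("scene","side","wrist"):
    c=imaging.capture(n)
    cv2.imwrite(f"pics/{n}0.png",c["pixels"])
    print(n,{k:v for k,v in c.items() if k!="pixels"})
E
```

```text
pics
{'time_s': 0.0, 'joint_positions': array([-1.3629911 ,  0.46837576, -0.01158789,  1.60365032,  0.00603111,
        1.07137409, -0.05632314]), 'joint_vel': array([ 0.00056919,  0.00182601, -0.00140545,  0.00140703,  0.00103066,
       -0.00024407, -0.00030575]), 'effort': array([-1.44136170e-04, -5.32395101e+01,  2.11953081e-02, -2.51312935e+01,
        1.14670451e-02,  7.81138544e-03, -2.52436809e-05]), 'tcp_pos': array([161.26377306, 629.09669667, 230.32818839]), 'eef_rot': array([ 1.25116494e-01,  9.92141661e-01, -8.86384919e-04, -3.21878536e-05]), 'wrist_force': array([-0.41455606, -0.02712112, -0.43629565]), 'ft_torque': array([ 0.00982084,  0.00213911, -0.05592223]), 'opening': 85.41593666646342}
scene {'fx': 358.9382790556909, 'fy': 358.9382790556909, 'cx': 264.4884241133117, 'cy': 187.82228197438096, 'k1': -0.027280325505405593, 'eye': array([1256.36299395,  221.71776897,  670.49114016]), 'attitude': array([ 0.5376107 ,  0.7122265 , -0.36687426, -0.26289051])}
side {'fx': 450.741521651844, 'fy': 450.741521651844, 'cx': 256.5403449217312, 'cy': 191.96134773017715, 'k1': 0.0006194096353217443, 'eye': array([ 368.26519954, -729.44010776, 1128.24266954]), 'attitude': array([ 0.93654725, -0.12641252,  0.04728389, -0.32351715])}
wrist {'fx': 271.98020166005443, 'fy': 271.98020166005443, 'cx': 255.82613028265047, 'cy': 193.92030070532434, 'k1': -0.03577019709872236, 'eye': array([ 88.28589643, 647.72437254, 374.27922806]), 'attitude': array([0.78143559, 0.60555141, 0.09161537, 0.1194677 ])}
```

View pics/scene0.png

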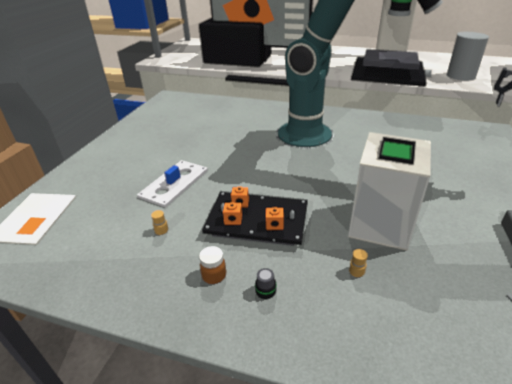

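View pics/side0.png

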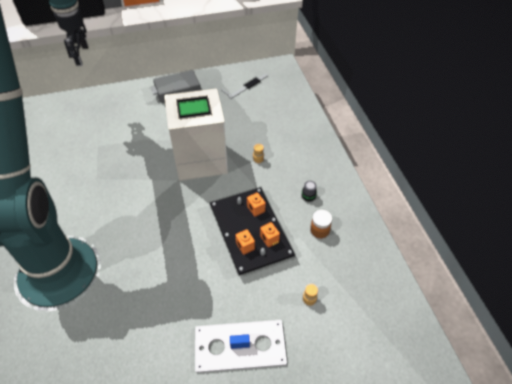

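View pics/wrist0.png

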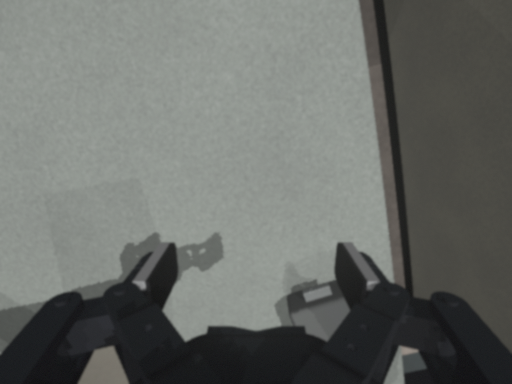

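The scene and side pictures show three prints on the black stage (scene px ~(239,195), (232,213), (275,218)). The box is at scene (395,190), the plate at (173,183), the references at (160,222) and (359,263), the jar at (212,265) and the objective at (265,283). I'll write projection helpers and look at enlarged crops.

```bash
cat > h.py <<'E'
import numpy as np, cv2
from scipy.spatial.transform import Rotation as R
from scipy.optimize import least_squares
try:
    from rig import monitor, imaging, order
except Exception: pass
def cap(n,save=None):
    c=imaging.capture(n)
    if save: cv2.imwrite(f"pics/{save}.png",c["pixels"])
    return c
def proj(c,P):
    P=np.atleast_2d(np.asarray(P,float))
    p=(P-c["eye"])@R.from_quat(c["attitude"]).as_matrix()
    s=p[:,:2]/p[:,2:]
    r2=(s**2).sum(1,keepdims=True)
    s=s*(1+c["k1"]*r2)
    return s*[c["fx"],c["fy"]]+[c["cx"],c["cy"]]
def ray(c,uv):
    uv=np.atleast_2d(np.asarray(uv,float))
    d=(uv-[c["cx"],c["cy"]])/[c["fx"],c["fy"]]
    s=d.copy()
    for _ in range(10): s=d/(1+c["k1"]*(s**2).sum(1,keepdims=True))
    v=np.c_[s,np.ones(len(s))]@R.from_quat(c["attitude"]).as_matrix().T
    return v
def onplane(c,uv,z):
    v=ray(c,uv); t=(z-c["eye"][2])/v[:,2:]
    return c["eye"]+t*v
def crop(img,x0,y0,x1,y1,f,name):
    cv2.imwrite(f"pics/{name}.png",cv2.resize(img[y0:y1,x0:x1],None,fx=f,fy=f,interpolation=cv2.INTER_CUBIC))
E
python3 - <<'E'
from h import *
s=cap("side"); crop(s["pixels"],150,80,350,230,4,"s1"); crop(s["pixels"],160,180,360,384-54+50,4 if False else 3,"s2")
c=cap("scene"); crop(c["pixels"],130,130,330,280,4,"c1"); crop(c["pixels"],190,130,450,310,3,"c2")
for n,u in (("scene",[ (255,217)]),("side",[(252,231)])):
    pass
print(onplane(c,[(257,216),(173,187),(160,230),(359,270)],0)); print(onplane(s,[(252,231),(240,345),(312,300),(258,158)],0)); 
import pickle; pickle.dump({"scene":c,"side":s},open("cam0.pkl","wb"))
E
```

```text
[[ 521.77885572  -31.93417547    0.        ]
 [ 457.43147293 -333.64655427    0.        ]
 [ 647.84420478 -271.85272038    0.        ]
 [ 646.2938395   263.20622003    0.        ]]
[[ 560.11006038  -16.04317763    0.        ]
 [ 441.88085839 -337.31149509    0.        ]
 [ 657.72951341 -271.02585213    0.        ]
 [ 656.59648203  262.58399519    0.        ]]
```

View pics/s1.png

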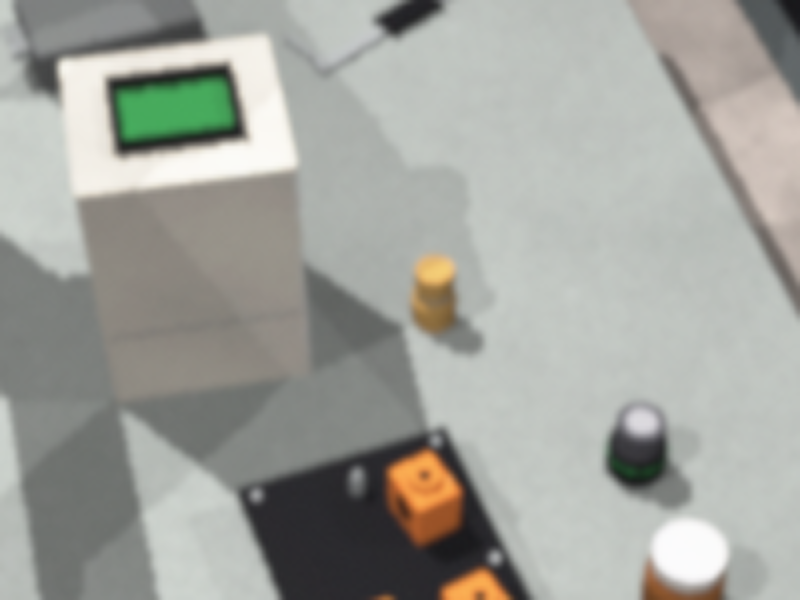

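View pics/s2.png

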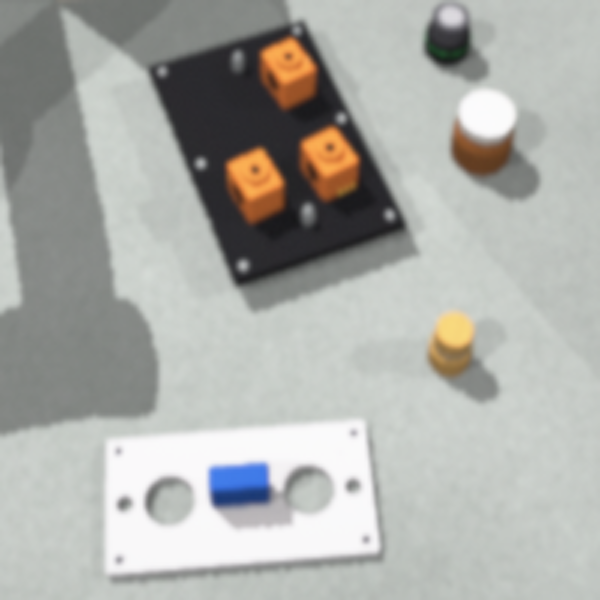

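View pics/c1.png

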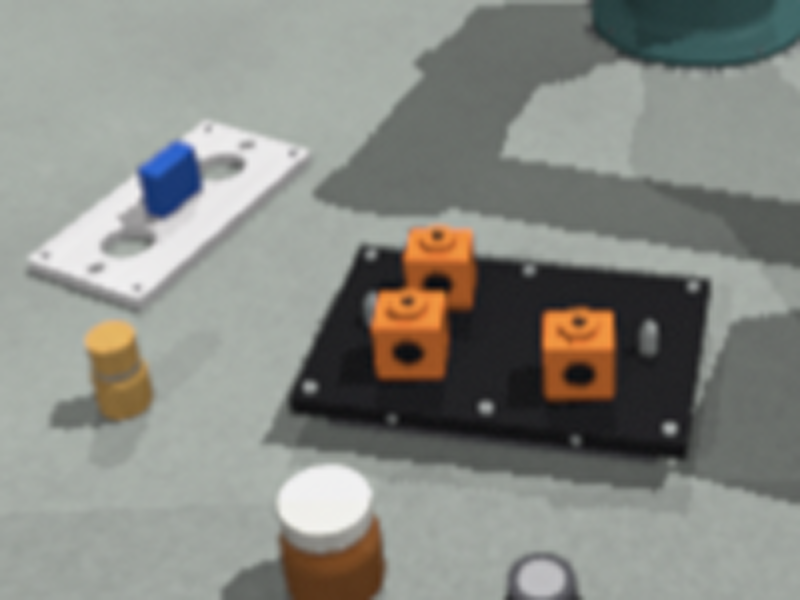

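View pics/c2.png

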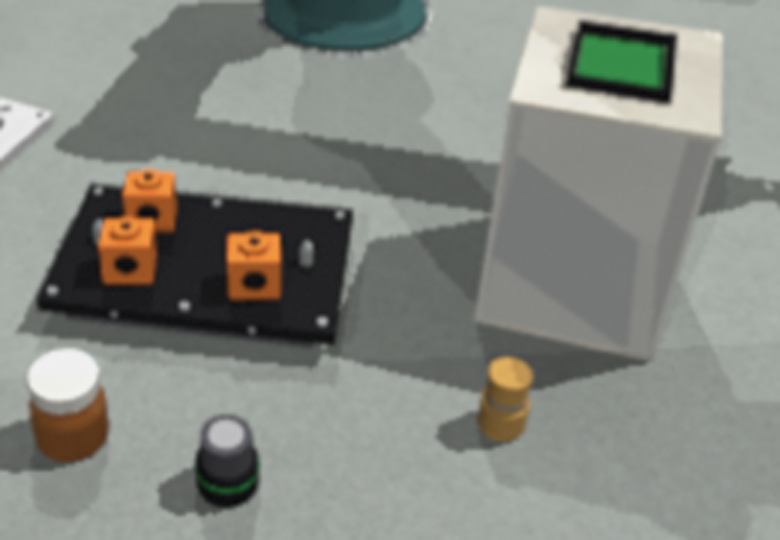

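```bash
cat > fit.py <<'E'
from h import *
import pickle
C=pickle.load(open("cam0.pkl","rb"))
def un(p,f,o): return (np.asarray(p,float)+.5)/f-.5+np.array(o)
s1=lambda p:un(p,4,(150,80)); s2=lambda p:un(p,3,(160,180)); c1=lambda p:un(p,4,(130,130)); c2=lambda p:un(p,3,(190,130))
def fit(L,obs,x0,name):
    # L local pts; obs list of (camname, idx list, uv)
    def pose(x): 
        w=L@R.from_euler("z",x[2]).as_matrix().T; return w+[x[0],x[1],0]
    def res(x): return np.concatenate([(proj(C[n],pose(x)[idx])-uv).ravel() for n,idx,uv in obs])
    best=min((least_squares(res,[x0[0],x0[1],a],loss="soft_l1") for a in x0[2]),key=lambda r:r.cost)
    print(name,best.x.round(3),"deg",np.degrees(best.x[2]).round(1),"res",np.abs(best.fun).round(1).tolist())
    for n,idx,uv in obs:
        b=least_squares(lambda x:(proj(C[n],pose(x)[idx])-uv).ravel(),best.x); print("   ",n,b.x.round(3))
    return best.x
def rect(a,b,z): return np.array([[x*a/2,y*b/2,z] for x,y in ((-1,-1),(1,-1),(1,1),(-1,1))])
if __name__=="__main__":
    # stage: corners near base far.. c1 order: TL(small x,-y), TR(small x,+y), BR(big x,+y), BL
    S=rect(260,170,36); S=np.vstack([S,[[-95,0,36],[95,0,36],[-95,0,58],[95,0,58]]])
    # local x ~ world y direction: yaw ~ +90deg: local(-130,+85)-> world y-,x-: 
    fit(S,[("scene",[3,2,1,0],c1([(362,245),(710,281),(687,445),(293,402)])),
           ("side",[3,2,1,0,5,4],s2([(240,276),(150,68),(303,22),(405,223),(238,72),(307,226)]))],(560,-16,[1.5]),"stage")
    B=np.vstack([rect(160,150,230),rect(96,78,240),rect(84,66,230)])
    # guess box x ~ along world? try both
    for o in ([0,1,2,3],[1,2,3,0]):
        k=[4+i for i in o]
        fit(B,[("scene",o,c2([(540,8),(723,33),(718,135),(513,100)])),("side",[o[i] for i in (1,2,3,0)],s1([(57,60),(268,35),(298,168),(75,200)])),
        ("scene",k,c2([(581,22),(677,35),(672,101),(566,86)])),("side",[k[i] for i in (1,2,3,0)],s1([(107,76),(232,64),(246,139),(119,155)]))],(480,280,[0,1.57,3.14,-1.57]),"box")
    P=np.vstack([rect(220,110,12),[[-58,0,12],[58,0,12],[-95,0,12],[95,0,12]]])
    fit(P,[("scene",[1,0,3,2],c1([(28,262),(207,122),(312,152),(138,300)])) if 0 else ("scene",[1,0,3,2],c1([(28,264),(207,122),(312,153),(138,302)])),
           ("side",[3,0,1,2,4,5,6,7],s2([(105,438),(107,572),(381,551),(364,421),(170,500),(309,489),(125,503),(353,485)]))],(445,-335,[0,1.57,3.14,-1.57]),"plate")
E
python3 fit.py
```

```text
stage [552.761 -22.461   1.675] deg 96.0 res [0.9, 0.1, 0.0, 0.6, 0.3, 0.4, 2.1, 0.5, 1.7, 1.8, 1.1, 0.7, 0.0, 1.1, 0.7, 0.4, 0.1, 1.5, 0.3, 2.0]
    scene [552.362 -20.257   1.679]
    side [553.211 -24.493   1.675]
box [ 4.67345e+02  3.04522e+02 -6.90000e-02] deg -4.0 res [1.4, 0.1, 71.6, 23.2, 0.6, 1.3, 69.0, 21.5, 60.2, 26.6, 0.1, 0.0, 59.7, 26.7, 0.1, 0.9, 1.4, 0.3, 37.6, 14.4, 0.1, 1.7, 36.6, 16.7, 34.8, 13.2, 0.1, 1.0, 35.5, 15.7, 1.3, 2.2]
    scene [441.96  306.812   1.495]
    side [468.451 314.768  -1.742]
    scene [464.382 305.708   1.504]
    side [468.283 301.9    -1.755]
box [466.829 304.299  -1.737] deg -99.5 res [0.3, 0.3, 76.0, 19.2, 0.9, 1.6, 74.0, 18.4, 56.2, 30.1, 0.6, 0.6, 55.8, 29.7, 1.0, 1.3, 3.7, 0.1, 42.6, 10.4, 2.2, 2.5, 41.8, 13.3, 30.4, 16.8, 2.0, 1.8, 31.4, 18.9, 0.3, 1.2]
    scene [ 4.40977e+02  3.07297e+02 -7.50000e-02]
    side [468.339 313.759  -3.308]
    scene [ 4.63355e+02  3.06225e+02 -7.40000e-02]
    side [468.156 300.852  -3.32 ]
plate [ 4.40510e+02 -3.39203e+02 -1.92000e-01] deg -11.0 res [0.4, 0.8, 0.3, 0.3, 0.6, 0.0, 0.0, 0.3, 0.6, 0.4, 0.3, 0.1, 0.6, 0.1, 0.0, 0.2, 0.1, 0.4, 0.1, 0.3, 0.1, 0.2, 0.2, 0.0]
    scene [ 4.41418e+02 -3.37671e+02 -1.93000e-01]
    side [ 4.40533e+02 -3.39470e+02 -1.91000e-01]
```

```bash
python3 - <<'E'
from fit import *
B=np.vstack([rect(160,150,230),rect(96,78,240),rect(84,66,230)])
for o in ([0,3,2,1],[1,0,3,2]):
    k=[4+i for i in o]
    fit(B,[("scene",o,c2([(540,8),(723,33),(718,135),(513,100)])),("side",[o[i] for i in (1,2,3,0)],s1([(57,60),(268,35),(298,168),(75,200)])),
    ("scene",k,c2([(581,22),(677,35),(672,101),(566,86)])),("side",[k[i] for i in (1,2,3,0)],s1([(107,76),(232,64),(246,139),(119,155)]))],(480,280,[0,1.57,3.14,-1.57]),"box")
s=C["side"]["pixels"]; crop(s,200,175,310,285,7,"s3")
c=C["scene"]["pixels"]; crop(c,195,175,315,250,6,"c3")
E
```

```text
box [ 4.67416e+02  3.05195e+02 -7.60000e-02] deg -4.3 res [0.9, 0.1, 0.5, 1.0, 0.7, 1.5, 1.5, 0.8, 0.7, 0.0, 0.0, 0.0, 0.2, 0.4, 0.1, 1.2, 1.0, 0.3, 0.0, 0.4, 0.1, 1.6, 0.5, 2.6, 0.7, 0.2, 0.0, 1.1, 0.1, 2.6, 1.4, 2.5]
    scene [ 4.62689e+02  3.06409e+02 -7.90000e-02]
    side [ 4.66775e+02  3.03465e+02 -6.70000e-02]
    scene [ 4.72391e+02  3.05872e+02 -6.90000e-02]
    side [ 4.67720e+02  2.97811e+02 -8.00000e-02]
box [465.673 303.133  61.2  ] deg 3506.5 res [4.3, 0.4, 0.2, 1.5, 2.6, 0.1, 3.8, 0.9, 1.4, 0.4, 2.6, 0.5, 1.7, 1.3, 1.7, 0.6, 6.2, 0.4, 2.7, 2.1, 3.7, 3.6, 4.7, 5.5, 1.4, 1.8, 4.0, 2.2, 3.0, 0.2, 1.8, 0.1]
    scene [462.388 305.961  61.183]
    side [466.668 303.792  61.191]
    scene [471.769 305.427  61.198]
    side [467.625 298.154  61.177]
```

View pics/s3.png

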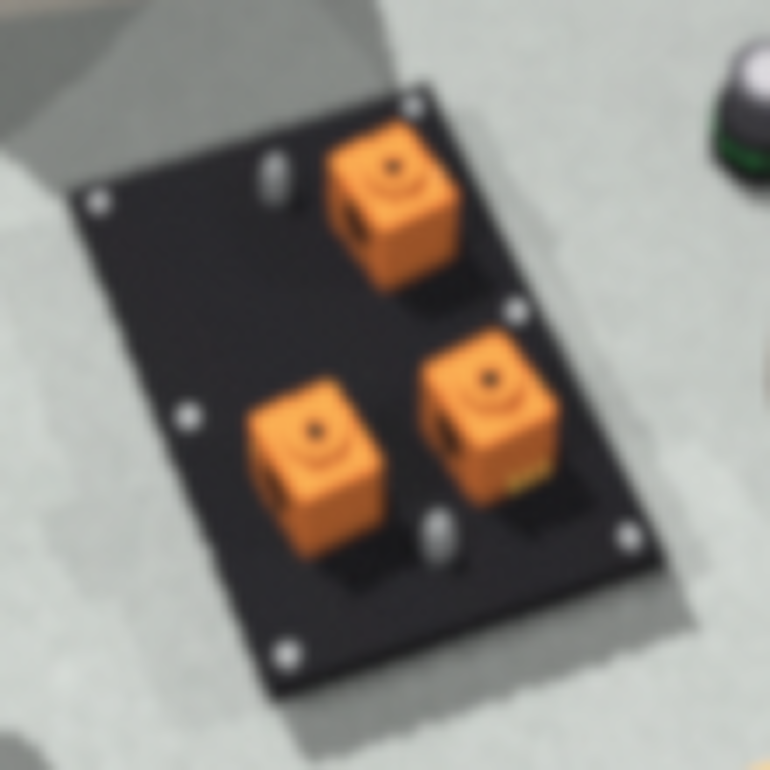

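View pics/c3.png

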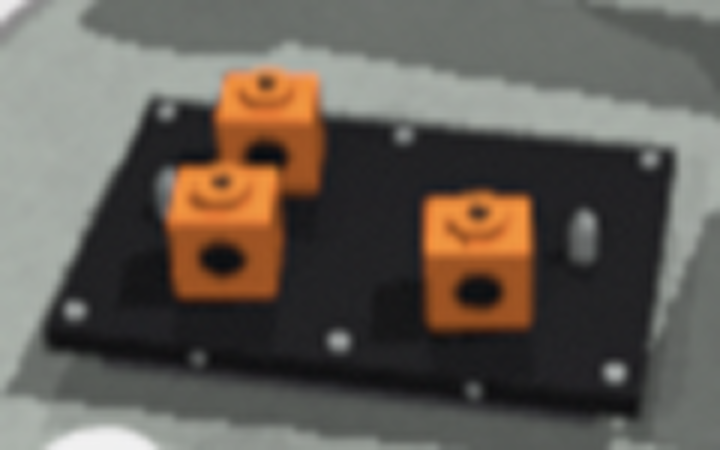

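```bash
cat > fit2.py <<'E'
from fit import *
s3=lambda p:un(p,7,(200,175)); c3=lambda p:un(p,6,(195,175))
if __name__=="__main__":
    S=rect(260,170,36); S=np.vstack([S,[[-95,0,36],[95,0,36],[-95,0,58],[95,0,58]]])
    fit(S,[("scene",[3,2,1,0,7],c3([(153,97),(676,152),(640,392),(47,337),(583,208)])),
       ("side",[3,2,1,0,7,6],s3([(271,688),(70,190),(430,87),(662,562),(272,152),(439,507)]))],(560,-16,[1.5]),"stage")
    for nm,dot_s,cs,dot_c in (("A",(394,166),[(328,155),(402,120),(460,190)],(480,213)),("B",(490,378),[(422,368),(497,330),(560,402),(482,445)],(221,181)),("C",(317,431),[(248,412),(328,378),(385,460),(305,497)],(266,83))):
      for a,b in ((44,36),(36,44)):
        Lp=np.vstack([rect(a,b,80),[[0,0,86]]])
        n=len(cs)
        fit(Lp,[("scene",[4],c3([dot_c])),("side",[4,3,2,1,0][:n+1],s3([dot_s]+cs))],(550,-20,[-.2]),nm+str(a))
    r=np.array([onplane(C["side"],u,z)[0] for u,z in ((s2((455,325)),60),(s1((436,266)),60))]); print(r)
    r=np.array([onplane(C["scene"],u,z)[0] for u,z in ((c1((111,336)),60),(c2((511,370)),60))]); print(r)
    print(onplane(C["scene"],[c2((65,376)) , c2((225,434))],[[70],[56]]),onplane(C["side"],[s1((688,550)),s1((642,420))],[[70],[56]]))
E
python3 fit2.py
```

```text
stage [552.594 -21.229   1.674] deg 95.9 res [0.4, 0.0, 0.4, 0.5, 0.2, 1.4, 1.2, 1.1, 0.2, 2.0, 0.6, 0.2, 1.1, 0.4, 0.4, 1.4, 1.0, 1.6, 0.2, 1.1, 0.0, 1.6]
    scene [550.906 -21.306   1.687]
    side [553.128 -21.378   1.665]
A44 [5.84888e+02 3.73820e+01 1.96000e-01] deg 11.2 res [0.0, 0.6, 0.5, 0.3, 0.5, 0.8, 2.3, 0.6, 0.4, 0.7]
    scene [5.82532e+02 3.67720e+01 1.96000e-01]
    side [5.84574e+02 3.76720e+01 2.37000e-01]
A36 [5.85688e+02 3.69440e+01 2.91000e-01] deg 16.7 res [0.3, 0.8, 0.2, 0.2, 0.1, 0.1, 0.1, 0.0, 0.3, 0.1]
    scene [5.82532e+02 3.67720e+01 2.91000e-01]
    side [5.8613e+02 3.6790e+01 2.9800e-01]
B44 [ 5.94319e+02 -7.57030e+01  3.62000e-01] deg 20.7 res [0.1, 0.9, 0.0, 0.1, 0.6, 2.2, 1.3, 0.1, 0.2, 1.7, 1.4, 0.1]
    scene [ 5.90954e+02 -7.67720e+01  3.62000e-01]
    side [ 5.94775e+02 -7.53540e+01  3.39000e-01]
B36 [ 5.94429e+02 -7.54470e+01  3.06000e-01] deg 17.6 res [0.0, 0.9, 0.0, 0.0, 0.1, 0.0, 0.2, 0.4, 0.2, 0.4, 0.1, 0.3]
    scene [ 5.90954e+02 -7.67720e+01  3.06000e-01]
    side [ 5.947e+02 -7.531e+01  3.070e-01]
C44 [ 5.22007e+02 -8.07750e+01  3.10000e-01] deg 17.8 res [0.0, 0.8, 0.2, 0.2, 0.6, 2.8, 1.5, 0.3, 0.5, 2.2, 1.7, 0.1]
    scene [ 5.1868e+02 -8.2109e+01  3.1000e-01]
    side [ 5.22423e+02 -8.03320e+01  2.76000e-01]
C36 [522.148 -80.498 -12.312] deg -705.4 res [0.1, 0.8, 0.1, 0.3, 0.1, 0.5, 0.1, 0.1, 0.1, 0.1, 0.3, 0.3]
    scene [518.68  -82.109 -12.312]
    side [522.352 -80.287 -12.313]
[[ 651.98366261 -263.63606996   60.        ]
 [ 657.40609981  259.9516731    60.        ]]
[[ 647.64374329 -266.71529148   60.        ]
 [ 649.33879549  257.56557705   60.        ]]
[[754.05863009 -64.91263563  70.        ]
 [763.83519482  63.54242915  56.        ]] [[752.95351694 -67.08979957  70.        ]
 [766.91724292  65.17539706  56.        ]]
```

```bash
cat >> h.py <<'E'
def plan(*targets):
    """targets: (x,y,z,jaw_deg); prints rows relative to present pose"""
    st=monitor.state(); p0=st["tcp_pos"]; R0=R.from_quat(st["eef_rot"])
    y0=R0.as_matrix()[:,1]; j0=np.degrees(np.arctan2(y0[1],y0[0]))
    print("t",round(st["time_s"],2),"tcp",p0.round(1),"jaw",j0.round(1),"F",st["wrist_force"].round(1),"open",round(st["opening"],1),"z",R0.as_matrix()[:,2].round(3))
    prev=p0;pr=R0
    for x,y,z,j in targets:
        a=np.radians(j); yy=np.array([np.cos(a),np.sin(a),0]); zz=np.array([0,0,-1.]); xx=np.cross(yy,zz)
        Rt=R.from_matrix(np.c_[xx,yy,zz]); rv=np.degrees((R0.inv()*Rt).as_rotvec()); d=R0.inv().apply(np.array([x,y,z])-p0)/10
        n=max(np.linalg.norm(np.array([x,y,z])-prev)/50,np.degrees((pr.inv()*Rt).magnitude())/8.59)
        print(rv.round(1).tolist()+d.round(2).tolist(),"rows>=%.1f"%n); prev=np.array([x,y,z]);pr=Rt
def look(n,name,P=None,f=1):
    c=cap(n); im=c["pixels"].copy()
    if P is not None:
        for u in proj(c,P): cv2.drawMarker(im,tuple(int(round(v)) for v in u),(255,0,255),cv2.MARKER_CROSS,9,1)
    cv2.imwrite(f"pics/{name}.png",im); return c
E
python3 - <<'E'
from h import *
plan((161,629,330,75.7),(585.5,37,330,106.7),(585.5,37,200,106.7))
E
```

```text
t 0.25 tcp [161.3 629.4 230.8] jaw 75.6 F [-0.3 -1.2 -0.4] open 85.6 z [-0.    -0.001 -1.   ]
[-0.0, 0.0, -0.1, 0.02, -0.06, -9.92] rows>=2.0
[-0.0, -0.0, -31.1, -55.8, -46.87, -9.87] rows>=14.6
[-0.0, -0.0, -31.1, -55.79, -46.86, 3.13] rows>=2.6
```

carry_out(steps=[[0,0,0,0,0,-9.9,1],[0,0,0,0,0,-9.9,1],[0,0,0,0,0,-9.9,1],[0,0,-31,-55.8,-46.9,-9.9,1],[0,0,-31,-55.8,-46.9,-9.9,1],[0,0,-31,-55.8,-46.9,-9.9,1],[0,0,-31,-55.8,-46.9,-9.9,1],[0,0,-31,-55.8,-46.9,-9.9,1],[0,0,-31,-55.8,-46.9,-9.9,1],[0,0,-31,-55.8,-46.9,-9.9,1],[0,0,-31,-55.8,-46.9,-9.9,1],[0,0,-31,-55.8,-46.9,-9.9,1],[0,0,-31,-55.8,-46.9,-9.9,1],[0,0,-31,-55.8,-46.9,-9.9,1],[0,0,-31,-55.8,-46.9,-9.9,1],[0,0,-31,-55.8,-46.9,-9.9,1],[0,0,-31,-55.8,-46.9,-9.9,1],[0,0,-31,-55.8,-46.9,-9.9,1],[0,0,-31,-55.8,-46.9,-9.9,1],[0,0,-31,-55.8,-46.9,-9.9,1]])

```text
time_s: 2.25
tcp_pos: [585.3, 36.4, 329.8]
eef_rot: [-0.144, 0.99, -0.0, -0.001]
wrist_force: [-0.4, 0.9, -0.2]
opening: 85.6
```

```bash
python3 - <<'E'
from h import *
P=[(585.5,37,86),(594.4,-75.5,86),(522.1,-80.5,86),(562.4,-115.7,58),(542.8,73.3,58),(466,304,230)]
w=look("wrist","w1",P); look("side","s4",P)
import pickle; pickle.dump(w,open("w1.pkl","wb"))
plan((585.5,37,48,106.7))
E
```

```text
t 2.35 tcp [584.8  38.3 330. ] jaw 106.8 F [0.8 0.4 0.5] open 85.4 z [-0.001 -0.    -1.   ]
[0.0, -0.0, 0.1, -0.05, -0.14, 28.2] rows>=5.6
```

View pics/w1.png

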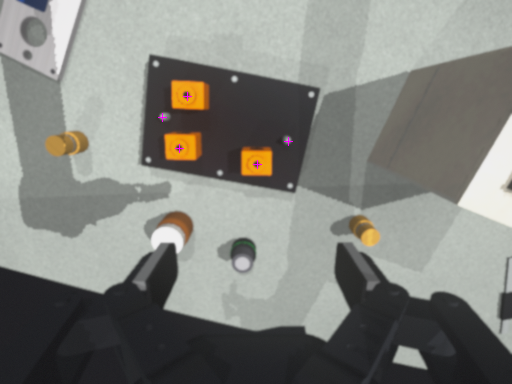

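View pics/s4.png

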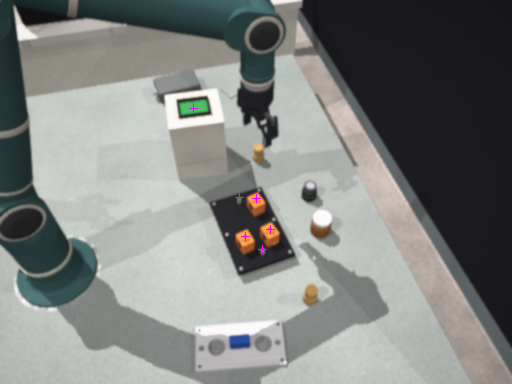

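The wrist view shows all the projected markers on the boss centres ((257,163), (179,148), (187,96)) and on the pins, so the calibration agrees. I'm descending on A.

carry_out(steps=[[0,0,0,0,-0.1,28.2,1],[0,0,0,0,-0.1,28.2,1],[0,0,0,0,-0.1,28.2,1],[0,0,0,0,-0.1,28.2,1],[0,0,0,0,-0.1,28.2,1],[0,0,0,0,-0.1,28.2,1],[0,0,0,0,-0.1,28.2,1],[0,0,0,0,-0.1,28.2,-1],[0,0,0,0,-0.1,28.2,-1],[0,0,0,0,-0.1,28.2,-1],[0,0,0,0,-0.1,28.2,-1],[0,0,0,0,-0.1,28.2,-1]])

```text
time_s: 3.55
tcp_pos: [586.9, 37.8, 50.7]
eef_rot: [-0.146, 0.989, 0.0, 0.002]
wrist_force: [-0.7, 0.4, 7.4]
opening: 43.5
```

```bash
python3 - <<'E'
from h import *
plan((585.5,37,330,106.7),(466.5,304,330,86),(466.5,304,246,86))
look("side","s5")
E
```

```text
t 3.55 tcp [586.9  37.8  50.7] jaw 106.8 F [-0.7  0.4  7.4] open 43.5 z [ 0.004  0.001 -1.   ]
[-0.0, 0.2, 0.1, 0.04, -0.04, -27.93] rows>=5.6
[0.0, 0.2, 20.8, 3.73, 28.96, -27.94] rows>=5.8
[0.0, 0.2, 20.8, 3.77, 28.96, -19.54] rows>=1.7
```

View pics/s5.png

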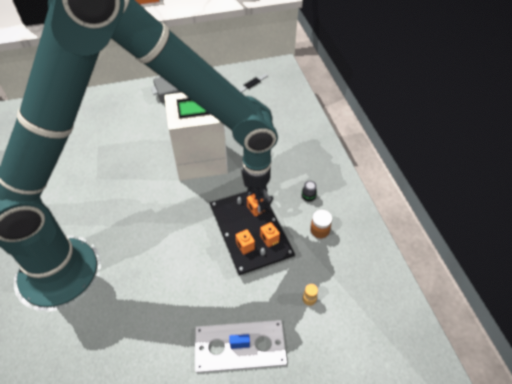

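carry_out(steps=[[0,0,0,0,0,-28,-1],[0,0,0,0,0,-28,-1],[0,0,0,0,0,-28,-1],[0,0,0,0,0,-28,-1],[0,0,0,0,0,-28,-1],[0,0,0,0,0,-28,-1],[0,0,20.8,3.7,29,-28,-1],[0,0,20.8,3.7,29,-28,-1],[0,0,20.8,3.7,29,-28,-1],[0,0,20.8,3.7,29,-28,-1],[0,0,20.8,3.7,29,-28,-1],[0,0,20.8,3.7,29,-28,-1],[0,0,20.8,3.7,29,-28,-1],[0,0,20.8,3.7,29,-28,-1]])

```text
time_s: 5.0
tcp_pos: [465.7, 305.7, 331.3]
eef_rot: [0.033, 0.999, 0.001, 0.002]
wrist_force: [0.3, -1.1, -1.9]
opening: 42.9
```

```bash
python3 - <<'E'
from h import *
plan((466.5,304,330,86),(466.5,304,246,86))
B=[R.from_euler("z",-4,degrees=True).apply([x,y,0])+[466,304,240] for x in(-42,42) for y in (-33,33)]
w=look("wrist","w2",B);look("scene","c4",B)
E
```

```text
t 5.0 tcp [465.7 305.7 331.3] jaw 86.2 F [ 0.3 -1.1 -1.9] open 42.9 z [ 0.005  0.002 -1.   ]
[0.1, 0.3, 0.2, -0.09, -0.17, 0.13] rows>=0.0
[0.1, 0.3, 0.2, -0.05, -0.19, 8.53] rows>=1.7
```

View pics/w2.png

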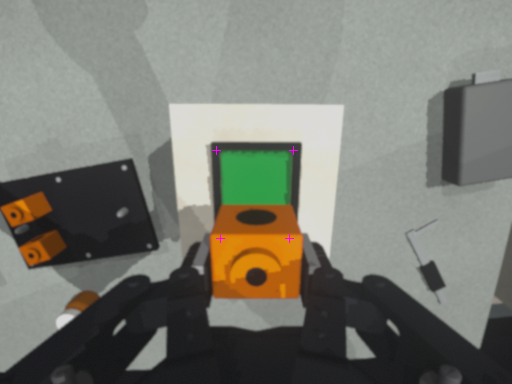

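View pics/c4.png

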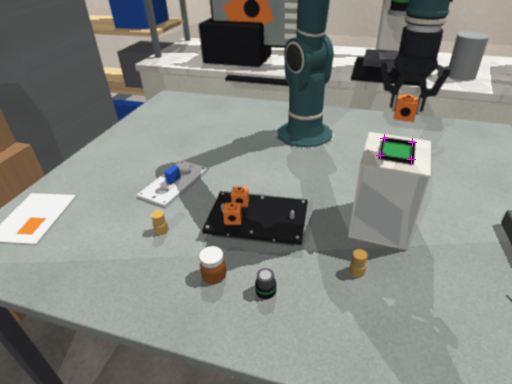

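carry_out(steps=[[0,0,0,0,-0.1,6,-1],[0,0,0,0,-0.1,8.5,-1],[0,0,0,0,-0.1,8.5,-1],[0,0,0,0,-0.1,8.5,-1],[0,0,0,0,-0.1,8.5,1],[0,0,0,0,-0.1,8.5,1],[0,0,0,0,-0.1,8.5,1],[0,0,0,0,-0.1,8.5,1],[0,0,0,0,-0.1,5,1],[0,0,0,0,-0.1,0,1],[0,0,0,0,-0.1,0,-1],[0,0,0,0,-0.1,0,-1]])

```text
time_s: 6.3
tcp_pos: [467.7, 302.5, 332.7]
eef_rot: [0.036, 0.999, 0.002, 0.004]
wrist_force: [-0.9, 0.2, -0.4]
opening: 58.9
```

```bash
python3 - <<'E'
from h import *
plan((466.5,304,290,86),(466.5,304,195,86))
w=look("wrist","w3");c=look("scene","c5");crop(c["pixels"],330,70,470,180,5,"c5")
E
```

```text
t 6.3 tcp [467.7 302.5 332.7] jaw 85.9 F [-0.9  0.2 -0.4] open 58.9 z [ 0.007  0.003 -1.   ]
[0.2, 0.4, -0.1, 0.16, 0.13, 4.27] rows>=0.9
[0.2, 0.4, -0.1, 0.23, 0.09, 13.77] rows>=1.9
```

View pics/w3.png

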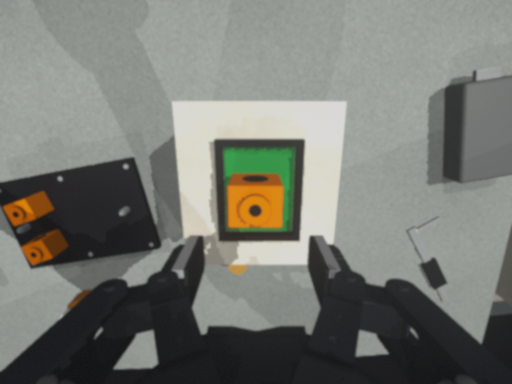

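View pics/c5.png

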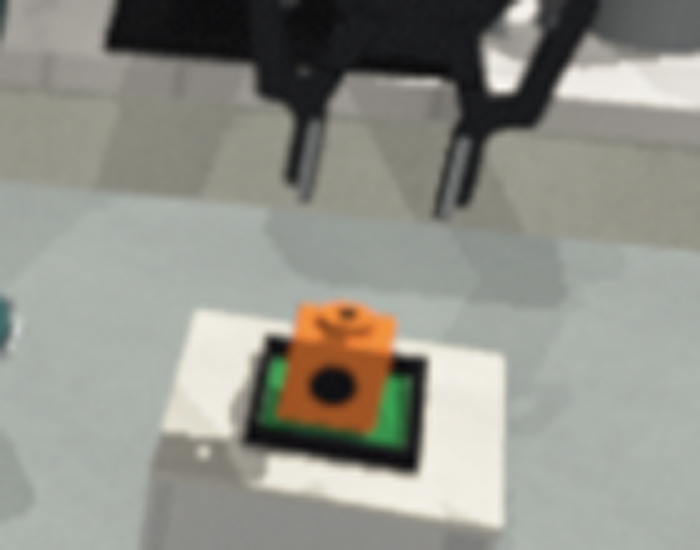

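```bash
python3 - <<'E'
from h import *
w=cap("wrist"); print(onplane(w,[(255,211)],280), onplane(w,[(221,146),(298,146),(296,235),(222,235)],240))
E
```

```text
[[465.57382835 300.75494878 280.        ]] [[419.50681019 274.93129663 240.        ]
 [424.35011778 340.65603916 240.        ]
 [508.15712573 336.48937393 240.        ]
 [502.96028815 266.4905556  240.        ]]
```

The print stands upright on the flap, boss at (466,301), throat centre (464,305). Next I'll close the fingers and push.

carry_out(steps=[[0,0,0,0.1,0,2,-1],[0,0,0,0.1,0,2,-1],[0,0,0,0.1,0,2,-1],[0,0,0,0.2,0,4.5,-1],[0,0,0,0.2,0,6,-1],[0,0,0,0.2,0,8,-1],[0,0,0,0.2,0,10,-1],[0,0,0,0.2,0,12,-1],[0,0,0,0.2,0,13.8,-1],[0,0,0,0.2,0,13.8,-1],[0,0,0,0.2,0,13.8,-1]])

```text
time_s: 7.55
tcp_pos: [466.9, 304.0, 193.4]
eef_rot: [0.036, 0.999, 0.002, 0.004]
wrist_force: [3.4, 4.8, 1.3]
opening: 0.0
```

```bash
python3 - <<'E'
from h import *
plan((466.5,304,330,86))
c=look("scene","c6");crop(c["pixels"],330,70,470,180,5,"c6"); s=look("side","s6");crop(s["pixels"],140,30,290,140,5,"s6")
E
```

```text
t 7.55 tcp [466.9 304.  193.4] jaw 85.9 F [3.4 4.8 1.3] open 0.0 z [ 0.007  0.004 -1.   ]
[0.2, 0.4, -0.1, -0.06, 0.05, -13.66] rows>=2.7
```

View pics/c6.png

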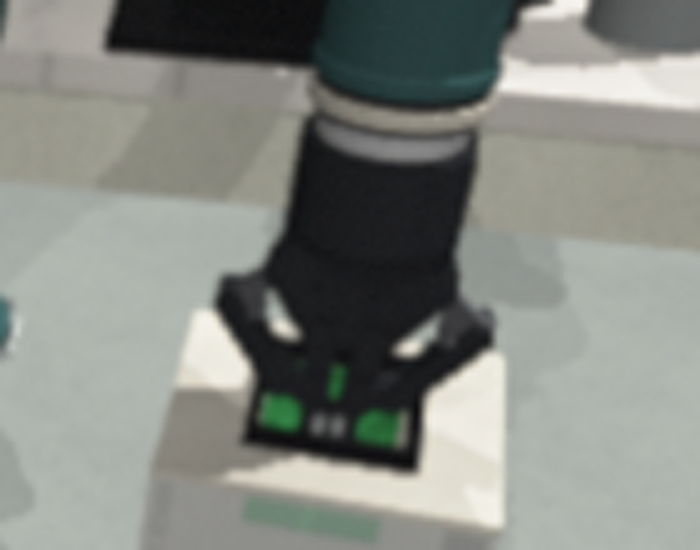

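View pics/s6.png

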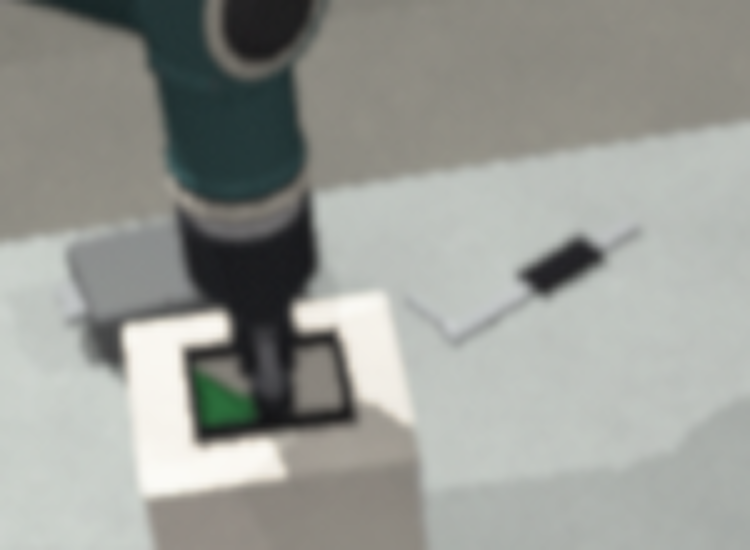

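The flap is swung down, hinged on the robot side, and no print is visible under the fingers. I'm retracting to above B.

```bash
python3 - <<'E'
from h import *
plan((466.5,304,330,86),(590,-60,300,107))
E
```

```text
t 7.65 tcp [466.9 303.9 193.5] jaw 85.9 F [3.1 4.  1. ] open -0.4 z [ 0.008  0.004 -1.   ]
[0.2, 0.4, -0.1, -0.06, 0.06, -13.65] rows>=2.7
[0.2, 0.5, -21.1, -14.96, -35.37, -10.69] rows>=7.7
```

carry_out(steps=[[0,0,0,0,0,-13.7,-1],[0,0,0,0,0,-13.7,-1],[0,0,0,0,0,-13.7,-1],[0,0,0,0,0,-13.7,-1],[0,0.5,-21,-15,-35.4,-10.7,1],[0,0.5,-21,-15,-35.4,-10.7,1],[0,0.5,-21,-15,-35.4,-10.7,1],[0,0.5,-21,-15,-35.4,-10.7,1],[0,0.5,-21,-15,-35.4,-10.7,1],[0,0.5,-21,-15,-35.4,-10.7,1],[0,0.5,-21,-15,-35.4,-10.7,1],[0,0.5,-21,-15,-35.4,-10.7,1],[0,0.5,-21,-15,-35.4,-10.7,1],[0,0.5,-21,-15,-35.4,-10.7,1]])

```text
time_s: 9.05
tcp_pos: [589.9, -61.7, 299.4]
eef_rot: [-0.145, 0.989, 0.001, -0.001]
wrist_force: [0.6, 0.7, -0.2]
opening: 85.3
```

```bash
python3 - <<'E'
from h import *
plan((594.4,-75.5,48,107.6))
P=[(594.4,-75.5,86),(522.1,-80.5,86)]
w=look("wrist","w4",P); c=look("scene","c7",P)
E
```

```text
t 9.05 tcp [589.9 -61.7 299.4] jaw 106.7 F [ 0.6  0.7 -0.2] open 85.3 z [-0.003  0.002 -1.   ]
[0.2, -0.1, -0.9, -0.08, -1.53, 25.14] rows>=5.0
```

View pics/w4.png

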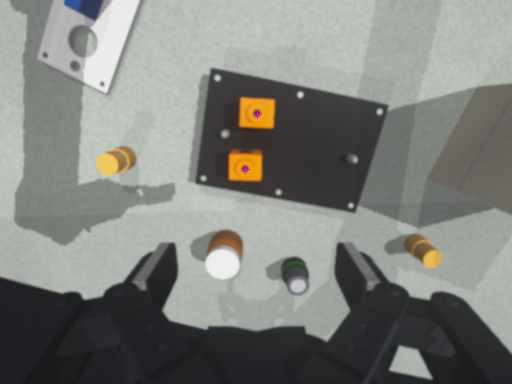

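View pics/c7.png

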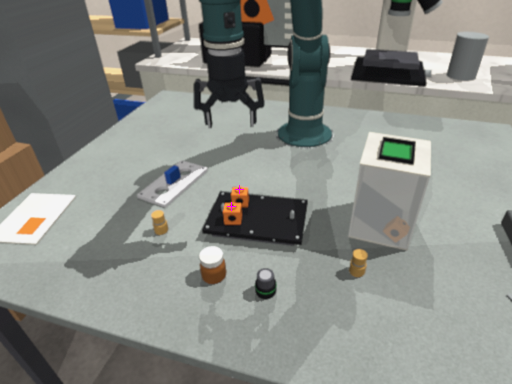

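The flap is shut, the print shows in the box at scene (397,229), and B and C haven't moved. Taking B.

carry_out(steps=[[0,0,-0.9,-0.1,-1.5,25.1,1],[0,0,-0.9,-0.1,-1.5,25.1,1],[0,0,-0.9,-0.1,-1.5,25.1,1],[0,0,-0.9,-0.1,-1.5,25.1,1],[0,0,-0.9,-0.1,-1.5,25.1,1],[0,0,-0.9,-0.1,-1.5,25.1,1],[0,0,-0.9,-0.1,-1.5,25.1,1],[0,0,-0.9,-0.1,-1.5,25.1,-1],[0,0,-0.9,-0.1,-1.5,25.1,-1],[0,0,-0.9,-0.1,-1.5,25.1,-1],[0,0,-0.9,-0.1,-1.5,25.1,-1],[0,0,-0.9,-0.1,-1.5,25.1,-1],[0,0,-0.9,-0.1,-1.5,25.1,-1]])

```text
time_s: 10.45
tcp_pos: [596.9, -72.0, 51.6]
eef_rot: [-0.156, 0.988, 0.002, 0.002]
wrist_force: [-1.0, 0.9, 8.3]
opening: 43.1
```

```bash
python3 - <<'E'
from h import *
plan((594.4,-75.5,330,107.6),(464,304.5,330,86),(464,304.5,246,86))
E
```

```text
t 10.45 tcp [596.9 -72.   51.6] jaw 107.9 F [-1.   0.9  8.3] open 43.1 z [ 0.003  0.004 -1.   ]
[0.2, 0.2, 0.3, 0.24, -0.18, -27.84] rows>=5.6
[0.2, 0.2, 21.9, 0.97, 39.99, -27.73] rows>=8.0
[0.2, 0.2, 21.9, 1.0, 39.97, -19.33] rows>=1.7
```

carry_out(steps=[[0,0,0,0,0,-28,-1],[0,0,0,0,0,-28,-1],[0,0,0,0,0,-28,-1],[0,0,0,0,0,-28,-1],[0,0,0,0,0,-28,-1],[0,0,0,0,0,-28,-1],[0,0,21.9,1,40,-28,-1],[0,0,21.9,1,40,-28,-1],[0,0,21.9,1,40,-28,-1],[0,0,21.9,1,40,-28,-1],[0,0,21.9,1,40,-28,-1],[0,0,21.9,1,40,-28,-1],[0,0,21.9,1,40,-28,-1],[0,0,21.9,1,40,-28,-1],[0,0,21.9,1,40,-28,-1],[0,0,21.9,1,40,-28,-1],[0,0,21.9,1,40,-28,-1]])

```text
time_s: 12.15
tcp_pos: [464.3, 302.9, 333.3]
eef_rot: [0.036, 0.999, 0.002, 0.002]
wrist_force: [1.1, -0.9, -1.1]
opening: 43.2
```

```bash
python3 - <<'E'
from h import *
plan((464,304.5,246,86))
look("wrist","w5")
E
```

```text
t 12.15 tcp [464.3 302.9 333.3] jaw 85.9 F [ 1.1 -0.9 -1.1] open 43.2 z [ 0.004  0.004 -1.   ]
[0.2, 0.2, -0.1, 0.07, 0.12, 8.73] rows>=1.7
```

View pics/w5.png

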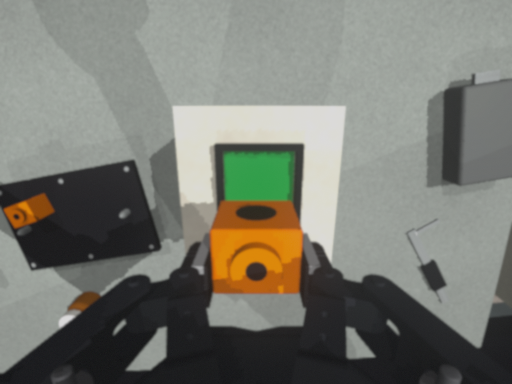

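The print is held square over the throat. I'll lower and release, then push it through as before, with a check between.

carry_out(steps=[[0,0,0,0,0.1,6,-1],[0,0,0,0,0.1,8.6,-1],[0,0,0,0,0.1,8.6,-1],[0,0,0,0,0.1,8.6,-1],[0,0,0,0,0.1,8.6,1],[0,0,0,0,0.1,8.6,1],[0,0,0,0,0.1,8.6,1],[0,0,0,0,0.1,8.6,1],[0,0,0,0,0.1,5,1],[0,0,0,0,0.1,0,1],[0,0,0,0,0.1,0,1]])

```text
time_s: 13.3
tcp_pos: [467.6, 305.2, 340.3]
eef_rot: [0.036, 0.999, 0.006, 0.006]
wrist_force: [0.7, 0.2, -0.7]
opening: 85.0
```

```bash
python3 - <<'E'
from h import *
plan((465,303,290,86),(465,303,195,86))
look("wrist","w6")
E
```

```text
t 13.3 tcp [467.6 305.2 340.3] jaw 85.8 F [ 0.7  0.2 -0.7] open 85.0 z [ 0.013  0.012 -1.   ]
[0.7, 0.7, -0.2, 0.3, -0.3, 5.02] rows>=1.0
[0.7, 0.7, -0.2, 0.42, -0.42, 14.52] rows>=1.9
```

View pics/w6.png

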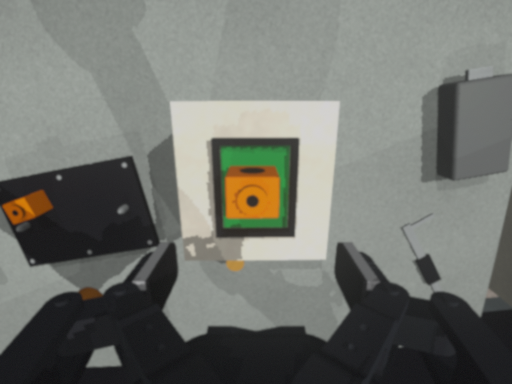

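carry_out(steps=[[0.7,0.7,0,0.3,-0.3,2,-1],[0.7,0.7,0,0.3,-0.3,2,-1],[0.7,0.7,0,0.3,-0.3,2,-1],[0.7,0.7,0,0.3,-0.3,2,-1],[0.7,0.7,0,0.3,-0.3,2,-1],[0.7,0.7,0,0.3,-0.3,4.8,-1],[0.7,0.7,0,0.4,-0.3,6.5,-1],[0.7,0.7,0,0.4,-0.4,8.5,-1],[0.7,0.7,0,0.4,-0.4,10.5,-1],[0.7,0.7,0,0.4,-0.4,12.5,-1],[0.7,0.7,0,0.4,-0.4,14.5,-1],[0.7,0.7,0,0.4,-0.4,14.5,-1],[0.7,0.7,0,0.4,-0.4,14.5,-1]])

```text
time_s: 14.65
tcp_pos: [465.2, 304.1, 193.0]
eef_rot: [0.036, 0.999, 0.001, 0.0]
wrist_force: [2.4, 2.9, 1.0]
opening: 0.1
```

```bash
python3 - <<'E'
from h import *
plan((466.5,304,330,86),(525,-60,300,104.6))
s=look("side","s7");crop(s["pixels"],140,30,290,140,5,"s7")
E
```

```text
t 14.65 tcp [465.2 304.1 193. ] jaw 85.9 F [2.4 2.9 1. ] open 0.1 z [ 0.001  0.001 -1.   ]
[0.1, 0.0, -0.1, -0.14, 0.01, -13.7] rows>=2.7
[0.1, 0.1, -18.7, -8.6, -35.87, -10.73] rows>=7.4
```

View pics/s7.png

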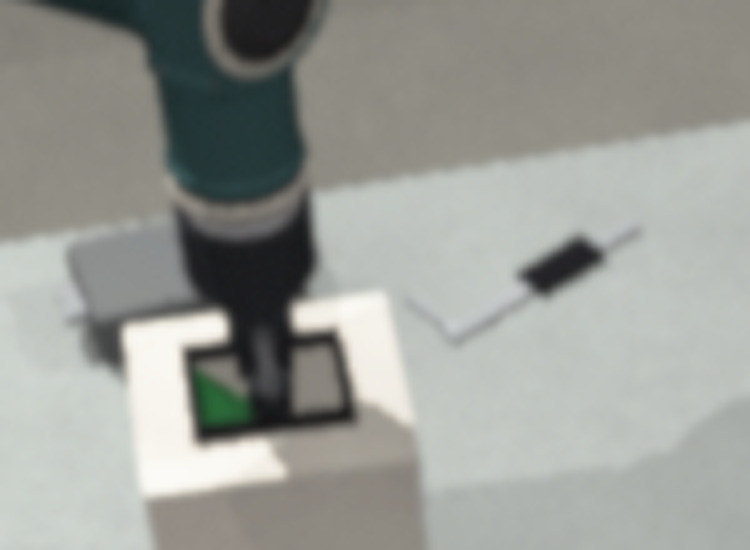

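The second print has dropped through. On to C.

carry_out(steps=[[0,0,0,0,0,-13.7,-1],[0,0,0,0,0,-13.7,-1],[0,0,0,0,0,-13.7,-1],[0,0,0,0,0,-13.7,-1],[0,0,-18.7,-8.6,-35.9,-10.7,1],[0,0,-18.7,-8.6,-35.9,-10.7,1],[0,0,-18.7,-8.6,-35.9,-10.7,1],[0,0,-18.7,-8.6,-35.9,-10.7,1],[0,0,-18.7,-8.6,-35.9,-10.7,1],[0,0,-18.7,-8.6,-35.9,-10.7,1],[0,0,-18.7,-8.6,-35.9,-10.7,1],[0,0,-18.7,-8.6,-35.9,-10.7,1],[0,0,-18.7,-8.6,-35.9,-10.7,1],[0,0,-18.7,-8.6,-35.9,-10.7,1]])

```text
time_s: 16.1
tcp_pos: [524.6, -60.3, 299.1]
eef_rot: [-0.126, 0.992, 0.001, -0.0]
wrist_force: [-0.8, 0.5, -0.2]
opening: 85.6
```

```bash
python3 - <<'E'
from h import *
plan((522,-80.5,48,104.6))
P=[(522.1,-80.5,86)]
w=look("wrist","w7",P); c=look("scene","c8",P)
E
```

```text
t 16.1 tcp [524.6 -60.3 299.1] jaw 104.5 F [-0.8  0.5 -0.2] open 85.6 z [-0.     0.002 -1.   ]
[0.1, 0.0, -0.1, 0.76, -1.93, 25.11] rows>=5.0
```

View pics/w7.png

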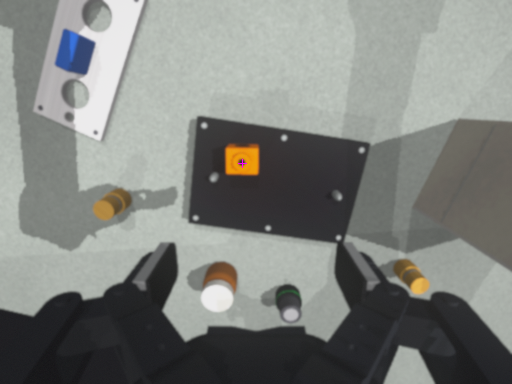

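View pics/c8.png

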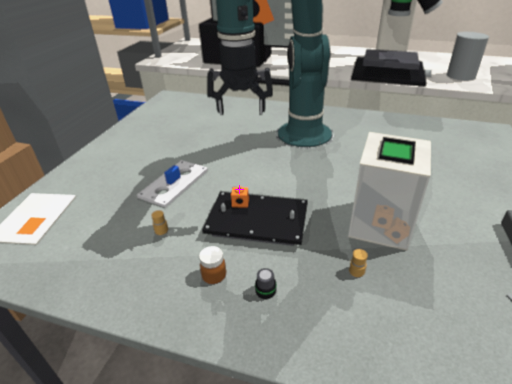

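Two prints are visible in the box and the flap is shut. C is where I measured it, wrist px (242,162).

carry_out(steps=[[0,0,0,0.8,-1.9,25.1,1],[0,0,0,0.8,-1.9,25.1,1],[0,0,0,0.8,-1.9,25.1,1],[0,0,0,0.8,-1.9,25.1,1],[0,0,0,0.8,-1.9,25.1,1],[0,0,0,0.8,-1.9,25.1,1],[0,0,0,0.8,-1.9,25.1,1],[0,0,0,0.8,-1.9,25.1,-1],[0,0,0,0.8,-1.9,25.1,-1],[0,0,0,0.8,-1.9,25.1,-1],[0,0,0,0.8,-1.9,25.1,-1],[0,0,0,0.8,-1.9,25.1,-1],[0,0,0,0.8,-1.9,25.1,-1]])

```text
time_s: 17.5
tcp_pos: [524.0, -78.4, 51.0]
eef_rot: [-0.128, 0.992, 0.001, 0.003]
wrist_force: [-1.0, -0.1, 9.0]
opening: 43.2
```

```bash
python3 - <<'E'
from h import *
plan((522.1,-80.5,330,104.6),(464,304.5,330,86),(464,304.5,246,86))
E
```

```text
t 17.5 tcp [524.  -78.4  51. ] jaw 104.7 F [-1.  -0.1  9. ] open 43.2 z [ 0.005  0.003 -1.   ]
[0.1, 0.3, 0.1, 0.08, -0.12, -27.9] rows>=5.6
[0.1, 0.3, 18.7, -4.08, 38.59, -27.83] rows>=7.8
[0.1, 0.3, 18.7, -4.03, 38.58, -19.43] rows>=1.7
```

carry_out(steps=[[0,0,0,0,0,-28,-1],[0,0,0,0,0,-28,-1],[0,0,0,0,0,-28,-1],[0,0,0,0,0,-28,-1],[0,0,0,0,0,-28,-1],[0,0,0,0,0,-28,-1],[0,0.3,18.7,-4.1,38.6,-28,-1],[0,0.3,18.7,-4.1,38.6,-28,-1],[0,0.3,18.7,-4.1,38.6,-28,-1],[0,0.3,18.7,-4.1,38.6,-28,-1],[0,0.3,18.7,-4.1,38.6,-28,-1],[0,0.3,18.7,-4.1,38.6,-28,-1],[0,0.3,18.7,-4.1,38.6,-28,-1],[0,0.3,18.7,-4.1,38.6,-28,-1],[0,0.3,18.7,-4.1,38.6,-28,-1],[0,0.3,18.7,-4.1,38.6,-28,-1],[0,0.3,18.7,-4.1,38.6,-28,-1]])

```text
time_s: 19.2
tcp_pos: [464.6, 303.0, 332.3]
eef_rot: [0.036, 0.999, 0.001, 0.0]
wrist_force: [0.3, -0.4, -1.5]
opening: 43.0
```

```bash
python3 - <<'E'
from h import *
plan((464,304.5,247,86))
look("wrist","w8")
E
```

```text
t 19.2 tcp [464.6 303.  332.3] jaw 85.9 F [ 0.3 -0.4 -1.5] open 43.0 z [ 0.001  0.002 -1.   ]
[0.1, 0.0, -0.1, 0.08, 0.13, 8.53] rows>=1.7
```

View pics/w8.png

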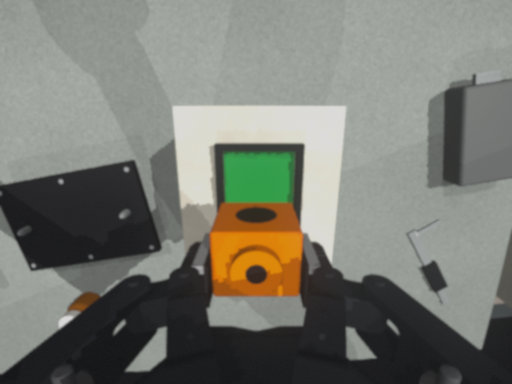

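The stage is empty and the last print is over the throat. Lower, release and rise.

carry_out(steps=[[0,0,0,0,0.1,6,-1],[0,0,0,0,0.1,8.5,-1],[0,0,0,0,0.1,8.5,-1],[0,0,0,0,0.1,8.5,-1],[0,0,0,0,0.1,8.5,1],[0,0,0,0,0.1,8.5,1],[0,0,0,0,0.1,8.5,1],[0,0,0,0,0.1,8.5,1],[0,0,0,0,0.1,5,1],[0,0,0,0,0.1,0,1],[0,0,0,0,0.1,0,1]])

```text
time_s: 20.35
tcp_pos: [467.8, 305.4, 339.3]
eef_rot: [0.036, 0.999, 0.005, 0.005]
wrist_force: [1.0, -0.0, 0.3]
opening: 85.2
```

```bash
python3 - <<'E'
from h import *
plan((465,303,290,86),(465,303,195,86))
look("wrist","w9")
E
```

```text
t 20.35 tcp [467.8 305.4 339.3] jaw 85.8 F [ 1.  -0.   0.3] open 85.2 z [ 0.01  0.01 -1.  ]
[0.6, 0.5, -0.2, 0.31, -0.31, 4.92] rows>=1.0
[0.6, 0.5, -0.2, 0.4, -0.41, 14.42] rows>=1.9
```

View pics/w9.png

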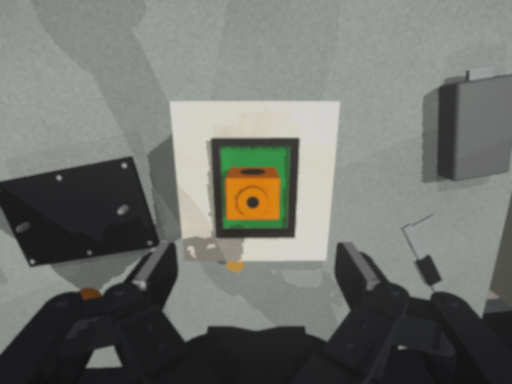

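carry_out(steps=[[0.6,0.5,0,0.3,-0.3,2,-1],[0.6,0.5,0,0.3,-0.3,2,-1],[0.6,0.5,0,0.3,-0.3,2,-1],[0.6,0.5,0,0.3,-0.3,2,-1],[0.6,0.5,0,0.3,-0.3,2,-1],[0.6,0.5,0,0.3,-0.3,4.8,-1],[0.6,0.5,0,0.4,-0.3,6.5,-1],[0.6,0.5,0,0.4,-0.4,8.5,-1],[0.6,0.5,0,0.4,-0.4,10.5,-1],[0.6,0.5,0,0.4,-0.4,12.5,-1],[0.6,0.5,0,0.4,-0.4,14.4,-1],[0.6,0.5,0,0.4,-0.4,14.4,-1],[0.6,0.5,0,0.4,-0.4,14.4,-1]])

```text
time_s: 21.7
tcp_pos: [464.9, 304.1, 193.0]
eef_rot: [0.036, 0.999, 0.001, 0.001]
wrist_force: [2.4, 4.3, 0.7]
opening: -0.5
```

```bash
python3 - <<'E'
from h import *
plan((466.5,304,340,86),(466.5,304,340,79),(450,-300,340,79))
s=look("side","s8");crop(s["pixels"],140,30,290,140,5,"s8")
E
```

```text
t 21.7 tcp [464.9 304.1 193. ] jaw 85.9 F [2.4 4.3 0.7] open -0.5 z [ 0.001  0.001 -1.   ]
[0.1, 0.1, -0.1, -0.17, 0.01, -14.69] rows>=2.9
[0.1, 0.1, 6.9, -0.17, 0.01, -14.69] rows>=0.8
[0.1, 0.1, 6.9, -2.86, -60.35, -14.76] rows>=12.1
```

View pics/s8.png

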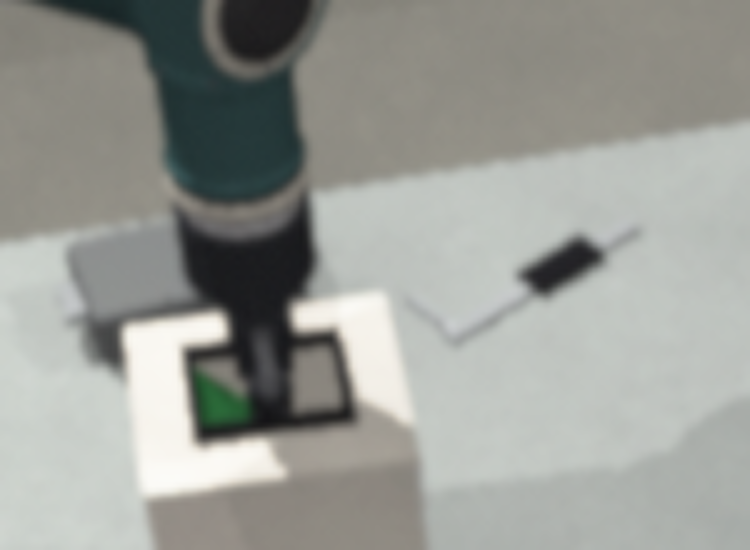

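carry_out(steps=[[0,0,0,-0.2,0,-14.7,-1],[0,0,0,-0.2,0,-14.7,-1],[0,0,0,-0.2,0,-14.7,-1],[0,0,0,-0.2,0,-14.7,-1],[0,0,6.9,-2.9,-60.4,-14.7,1],[0,0,6.9,-2.9,-60.4,-14.7,1],[0,0,6.9,-2.9,-60.4,-14.7,1],[0,0,6.9,-2.9,-60.4,-14.7,1],[0,0,6.9,-2.9,-60.4,-14.7,1],[0,0,6.9,-2.9,-60.4,-14.7,1],[0,0,6.9,-2.9,-60.4,-14.7,1],[0,0,6.9,-2.9,-60.4,-14.7,1],[0,0,6.9,-2.9,-60.4,-14.7,1],[0,0,6.9,-2.9,-60.4,-14.7,1],[0,0,6.9,-2.9,-60.4,-14.7,1],[0,0,6.9,-2.9,-60.4,-14.7,1],[0,0,6.9,-2.9,-60.4,-14.7,1],[0,0,6.9,-2.9,-60.4,-14.7,1],[0,0,6.9,-2.9,-60.4,-14.7,1]])

```text
time_s: 23.65
tcp_pos: [450.5, -299.3, 339.0]
eef_rot: [0.095, 0.995, 0.001, 0.0]
wrist_force: [0.6, 0.9, -0.4]
opening: 85.3
```

```bash
python3 - <<'E'
from h import *
import pickle
a=R.from_euler("z",-11,degrees=True)
P=np.array([a.apply(v)+[440.5,-339.2,0] for v in ([-95,0,12],[95,0,12],[-58,0,12],[58,0,12],[-25,-11,56],[25,-11,56],[25,11,56],[-25,11,56],[110,55,12],[-110,55,12],[110,-55,12],[-110,-55,12])])
plan((440.5,-339.2,200,79))
w=look("wrist","w10"); c=look("scene","c9",P); s=look("side","s9",P)
pickle.dump({"wrist":w,"scene":c,"side":s},open("cam1.pkl","wb"))
im=w["pixels"].copy()
for u in proj(w,P): cv2.drawMarker(im,tuple(int(round(v)) for v in u),(255,0,255),cv2.MARKER_CROSS,9,1)
cv2.imwrite("pics/w10.png",im)
E
```

```text
t 23.65 tcp [ 450.5 -299.3  339. ] jaw 79.1 F [ 0.6  0.9 -0.4] open 85.3 z [ 0.001  0.002 -1.   ]
[0.1, 0.0, 0.1, 0.23, -4.14, 13.89] rows>=2.9
```

View pics/w10.png

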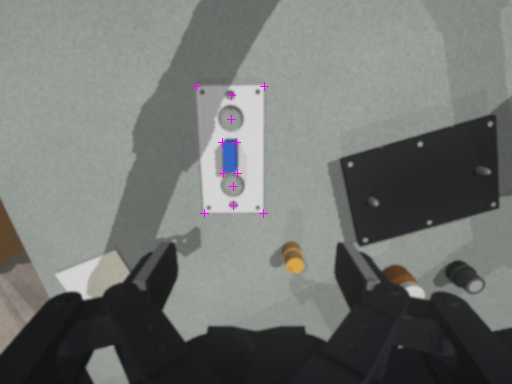

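View pics/c9.png

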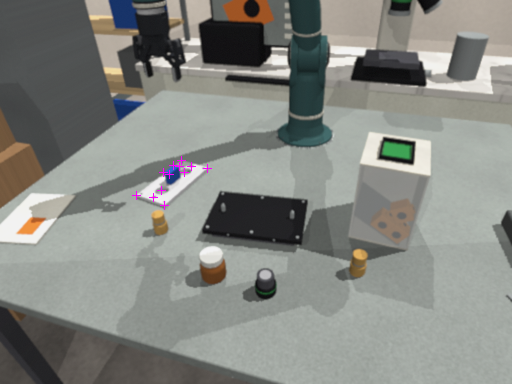

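View pics/s9.png

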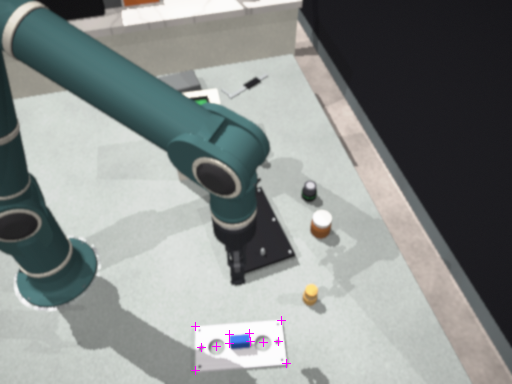

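All three prints are in the box, the flap is shut, and the plate fit holds in all three views. Before gripping the plate I'll refine the stage pose from the wrist pictures.

```bash
python3 - <<'E'
from h import *
import pickle
w1=pickle.load(open("w1.pkl","rb")); c1=pickle.load(open("cam1.pkl","rb"))
crop(w1["pixels"],130,45,330,200,4,"p1"); crop(c1["wrist"]["pixels"],330,105,510,250,4,"p2"); crop(c1["scene"]["pixels"],195,180,315,250,6,"p3")
crop(c1["wrist"]["pixels"],180,70,290,230,4,"p4")
E
```

```text
(no output)
```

View pics/p1.png

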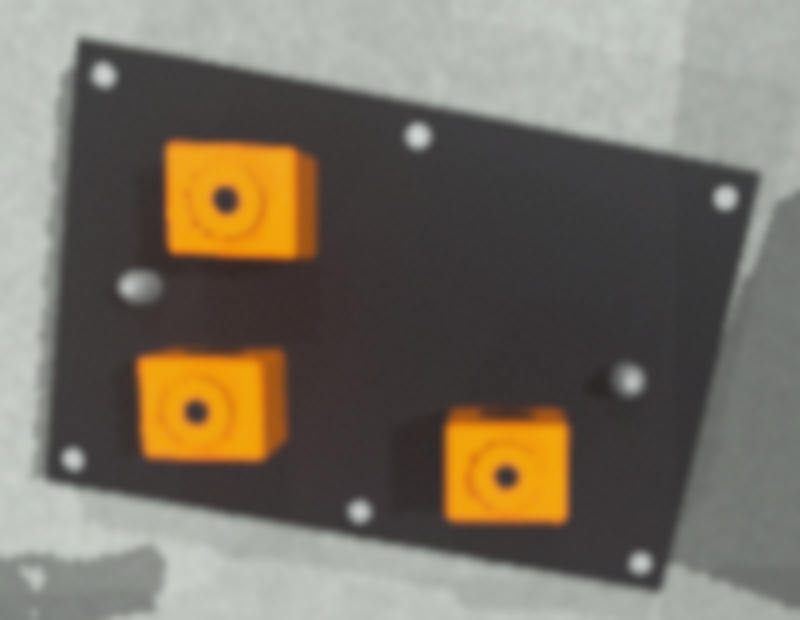

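View pics/p2.png

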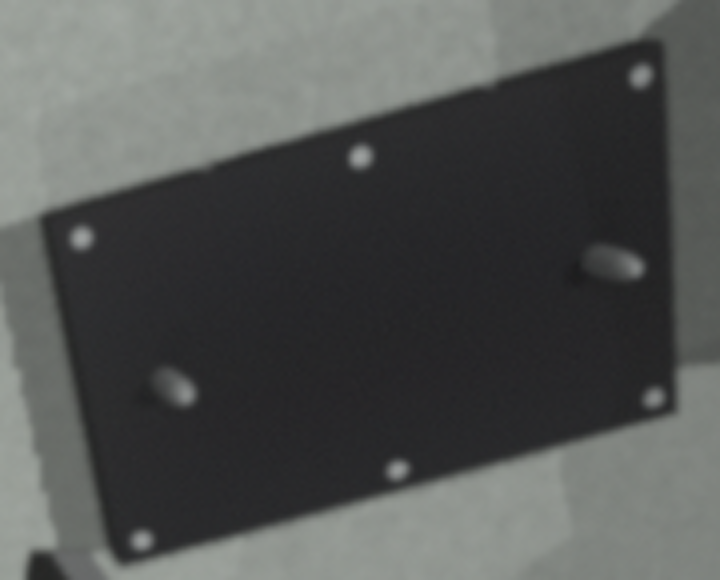

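View pics/p3.png

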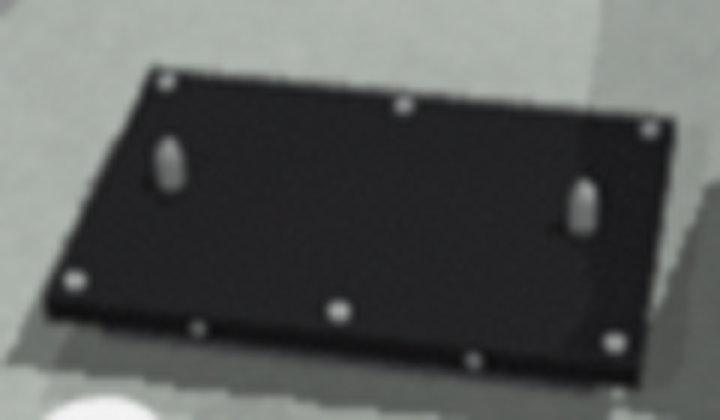

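View pics/p4.png

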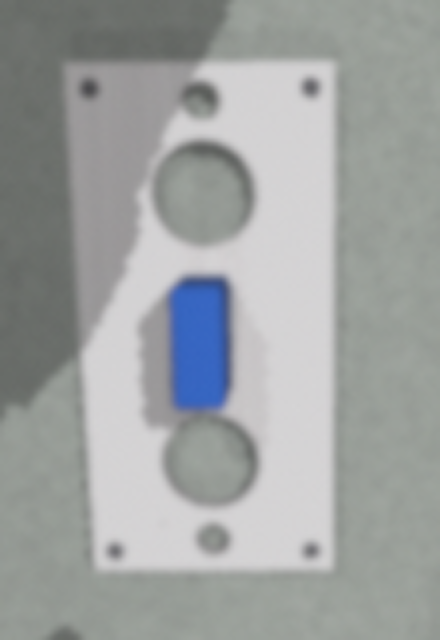

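```bash
cat > fit3.py <<'E'
from fit2 import *
W1=pickle.load(open("w1.pkl","rb")); c1_=pickle.load(open("cam1.pkl","rb"))
sc=[(-1,1),(0,1),(1,1),(-1,-1),(0,-1),(1,-1)]
obs=[(W1,un([(103,75),(418,136),(725,198),(73,459),(360,512),(641,563)],4,(130,45))),
(c1_["wrist"],un([(82,238),(361,157),(641,76),(142,540),(397,469),(655,398)],4,(330,105))),
(c1_["scene"],un([(166,82),(404,106),(650,130),(75,280),(339,311),(615,343)],6,(195,180))),
(C["side"],un([(287,655),(188,416),(98,202),(629,537),(516,311),(413,104)],7,(200,175)))]
def res(x,ob):
    L=np.array([[u*x[3],v*x[4],36.5] for u,v in sc])@R.from_euler("z",x[2]).as_matrix().T+[x[0],x[1],0]
    return np.concatenate([(proj(c,L)-uv).ravel() for c,uv in ob])
for ob in [obs]+[[o] for o in obs]:
    r=least_squares(res,[552,-21,1.674,120,75],args=(ob,)); print(r.x.round(3),np.degrees(r.x[2]).round(2),np.abs(r.fun).max().round(2),np.sqrt((r.fun**2).mean()).round(2))
C["wrist"]=c1_["wrist"]
P=np.vstack([rect(220,110,12),[[-58,0,12],[58,0,12],[-95,0,12],[95,0,12]]])
fit(P,[("wrist",[0,3,2,1,6,7,4,5],un([(65,62),(335,62),(333,570),(95,572),(202,100),(213,540),(203,192),(211,461)],4,(180,70)))],(440,-339,[-.2]),"plate")
fit(P,[("wrist",[3,0,1,2,6,7,4,5],un([(65,62),(335,62),(333,570),(95,572),(202,100),(213,540),(203,192),(211,461)],4,(180,70)))],(440,-339,[-.2]),"plate")
E
python3 fit3.py
```

```text
[552.413 -22.043   1.672 118.261  72.993] 95.81 0.49 0.24
[552.158 -22.32    1.672 118.373  73.18 ] 95.8 0.11 0.06
[553.051 -21.65    1.672 118.296  73.012] 95.78 0.16 0.08
[551.268 -21.975   1.673 118.185  72.296] 95.84 0.08 0.04
[552.802 -22.192   1.674 117.869  72.898] 95.92 0.23 0.09
plate [ 4.39240e+02 -3.39904e+02 -1.91000e-01] deg -10.9 res [0.1, 0.1, 0.2, 0.2, 0.1, 0.1, 0.1, 0.5, 0.2, 0.2, 0.0, 0.2, 0.1, 0.5, 0.0, 0.1]
    wrist [ 4.39240e+02 -3.39903e+02 -1.91000e-01]
plate [ 4.39274e+02 -3.39873e+02 -1.93000e-01] deg -11.1 res [67.9, 0.1, 67.4, 0.1, 59.5, 0.1, 59.3, 0.6, 0.1, 0.2, 0.1, 0.2, 0.2, 0.5, 0.1, 0.1]
    wrist [ 4.41000e+02 -3.40312e+02 -1.81000e-01]
```

```bash
python3 - <<'E'
from h import *
plan((439.8,-339.5,120,79.05),(439.8,-339.5,17,79.05))
E
```

```text
t 23.8 tcp [ 450.9 -298.9  339.4] jaw 79.2 F [0.6 0.2 0.1] open 85.4 z [ 0.002  0.002 -1.   ]
[0.1, 0.1, 0.1, 0.36, -4.25, 21.93] rows>=4.5
[0.1, 0.1, 0.1, 0.37, -4.27, 32.23] rows>=2.1
```

carry_out(steps=[[0.1,0.1,0.1,0.4,-4.3,21.9,1],[0.1,0.1,0.1,0.4,-4.3,21.9,1],[0.1,0.1,0.1,0.4,-4.3,21.9,1],[0.1,0.1,0.1,0.4,-4.3,21.9,1],[0.1,0.1,0.1,0.4,-4.3,21.9,1],[0.1,0.1,0.1,0.4,-4.3,21.9,1],[0.1,0.1,0.1,0.4,-4.3,25,1],[0.1,0.1,0.1,0.4,-4.3,29,1],[0.1,0.1,0.1,0.4,-4.3,31.5,1],[0.1,0.1,0.1,0.4,-4.3,32.2,1],[0.1,0.1,0.1,0.4,-4.3,32.2,1],[0.1,0.1,0.1,0.4,-4.3,32.2,1]])

```text
time_s: 25.0
tcp_pos: [441.0, -340.3, 19.3]
eef_rot: [0.095, 0.995, -0.0, 0.001]
wrist_force: [0.0, -0.1, 0.1]
opening: 85.3
```

```bash
python3 - <<'E'
from h import *
plan((439.8,-339.5,17,79.05))
E
```

```text
t 25.0 tcp [ 441.  -340.3   19.3] jaw 79.1 F [ 0.  -0.1  0.1] open 85.3 z [ 0.003 -0.001 -1.   ]
[-0.0, 0.2, 0.0, 0.13, 0.06, 0.23] rows>=0.1
```

carry_out(steps=[[0,0.2,0,0.1,0.1,0.2,-1],[0,0.2,0,0.1,0.1,0.2,-1],[0,0.2,0,0.1,0.1,0.2,-1],[0,0.2,0,0.1,0.1,0.2,-1],[0,0.2,0,0.1,0.1,0.2,-1],[0,0.2,0,0.1,0.1,0.2,-1],[0,0.2,0,0.1,0.1,0.2,-1]])

```text
time_s: 25.7
tcp_pos: [440.3, -339.7, 17.8]
eef_rot: [0.095, 0.995, -0.0, -0.0]
wrist_force: [-0.6, -0.7, 5.7]
opening: 21.3
```

```bash
python3 - <<'E'
from h import *
plan((439.8,-339.5,200,79.05),(552.4,-22,200,5.8))
E
```

```text
t 25.7 tcp [ 440.3 -339.7   17.8] jaw 79.1 F [-0.6 -0.7  5.7] open 21.3 z [-0.    -0.001 -1.   ]
[-0.1, -0.0, 0.0, 0.05, -0.0, -18.22] rows>=3.6
[-0.0, 0.0, 73.3, -4.98, 33.3, -18.25] rows>=8.5
```

carry_out(steps=[[0,0,0,0,0,-2,-1],[0,0,0,0,0,-5,-1],[0,0,0,0,0,-8,-1],[0,0,0,0,0,-11,-1],[0,0,0,0,0,-14,-1],[0,0,0,0,0,-16,-1],[0,0,0,0,0,-18.2,-1],[0,0,0,0,0,-18.2,-1]])

```text
time_s: 26.5
tcp_pos: [441.0, -340.0, 201.2]
eef_rot: [0.095, 0.995, -0.001, 0.001]
wrist_force: [1.2, -0.7, -6.0]
opening: 21.2
```

```bash
python3 - <<'E'
from h import *
plan((439.8,-339.5,200,79.05),(552.4,-22,200,5.8))
look("scene","c10")
look("wrist","w11")
E
```

```text
t 26.5 tcp [ 441.  -340.   201.2] jaw 79.1 F [ 1.2 -0.7 -6. ] open 21.2 z [ 0.003 -0.002 -1.   ]
[-0.1, 0.2, 0.0, 0.13, 0.02, 0.12] rows>=0.0
[0.0, 0.2, 73.3, -4.91, 33.33, 0.08] rows>=8.5
```

View pics/c10.png

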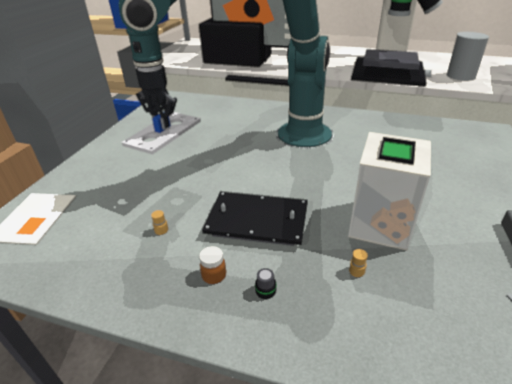

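View pics/w11.png

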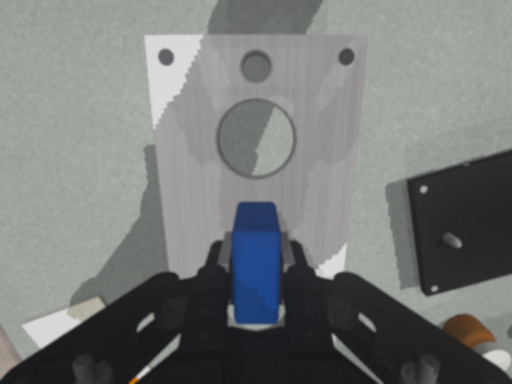

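The plate hangs level in the grip, held by the middle of the bar. I'm moving it over the stage and turning it.

carry_out(steps=[[0,0.2,7,-0.5,3.4,0,-1],[0,0.2,14,-1,6.7,0,-1],[0,0.2,21,-1.5,10,0,-1],[0,0.2,28,-2,13.3,0,-1],[0,0.2,35,-2.5,16.7,0,-1],[0,0.2,42,-3,20,0,-1],[0,0.2,49,-3.5,23.3,0,-1],[0,0.2,56,-4,26.7,0,-1],[0,0.2,63,-4.5,30,0,-1],[0,0.2,70,-4.9,32.5,0,-1],[0,0.2,73.3,-4.9,33.3,0,-1],[0,0.2,73.3,-4.9,33.3,0,-1],[0,0.2,73.3,-4.9,33.3,0,-1],[0,0.2,73.3,-4.9,33.3,0,-1]])

```text
time_s: 28.0
tcp_pos: [550.1, -22.2, 197.9]
eef_rot: [0.671, 0.742, -0.001, -0.003]
wrist_force: [-0.4, -0.1, -7.1]
opening: 21.2
```

```bash
python3 - <<'E'
from h import *
import pickle
plan((552.4,-22,120,5.8),(552.4,-22,90,5.8),(552.4,-22,53,5.8))
w=look("wrist","w12");s=look("side","s12");c=look("scene","c12");crop(s["pixels"],170,160,320,290,5,"s12");crop(c["pixels"],180,140,330,260,5,"c12")
pickle.dump({"wrist":w,"scene":c,"side":s},open("cam2.pkl","wb"))
E
```

```text
t 28.0 tcp [550.1 -22.2 197.9] jaw 5.7 F [-0.4 -0.1 -7.1] open 21.2 z [-0.005  0.002 -1.   ]
[-0.3, -0.2, -0.1, -0.03, 0.26, 7.79] rows>=1.6
[-0.3, -0.2, -0.1, -0.04, 0.28, 10.79] rows>=0.6
[-0.3, -0.2, -0.1, -0.05, 0.29, 14.49] rows>=0.7
```

View pics/w12.png

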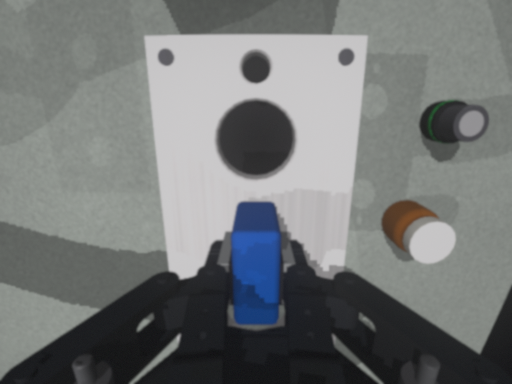

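View pics/s12.png

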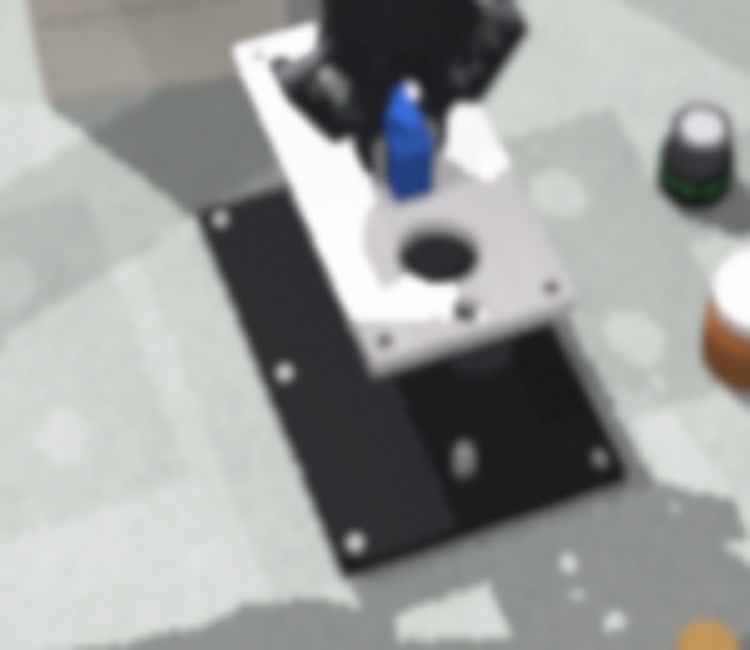

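View pics/c12.png

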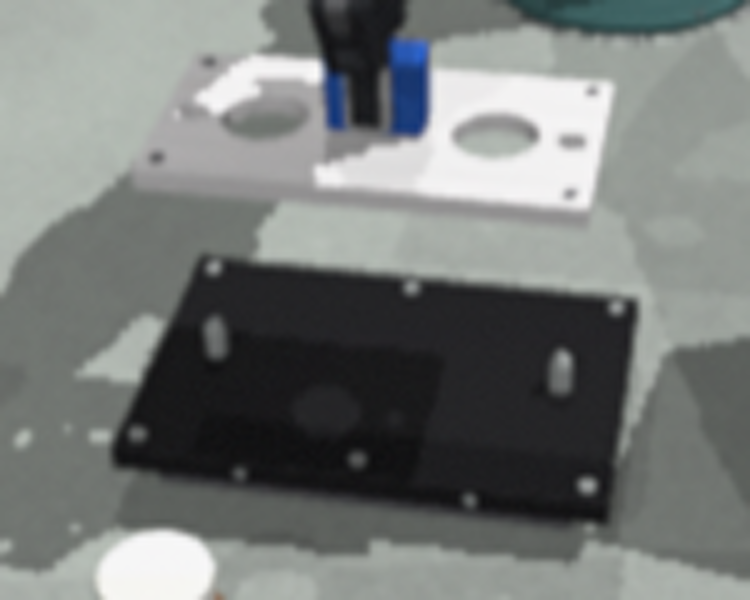

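```bash
python3 - <<'E'
from h import *
import pickle
d=pickle.load(open("cam2.pkl","rb"))["wrist"]
p=onplane(d,[(256.5,66),(256.5,137),(145,35.5),(367,36)],192.1)
tcp=np.array([550.1,-22.2,197.9]); st=monitor.state(); R0=R.from_quat(st["eef_rot"]); print(st["tcp_pos"])
print(R0.inv().apply(p-tcp).round(1))
E
```

```text
[550.66357641 -21.85059107 198.52011151]
[[ 96.7   0.9   6.1]
 [ 61.1   0.9   6. ]
 [111.3 -54.5   6.4]
 [110.8  55.8   6. ]]
```

carry_out(steps=[[-0.3,-0.2,0,-0.1,0.2,2,-1],[-0.3,-0.2,0,-0.1,0.2,5,-1],[-0.3,-0.2,0,-0.1,0.2,8,-1],[-0.3,-0.2,0,-0.1,0.2,10.5,-1],[-0.3,-0.2,0,-0.1,0.2,11.5,-1],[-0.3,-0.2,0,-0.1,0.2,11.5,-1],[-0.3,-0.2,0,-0.1,0.2,11.5,-1],[-0.3,-0.2,0,-0.1,0.2,11.5,-1]])

```text
time_s: 28.95
tcp_pos: [553.4, -22.5, 84.9]
eef_rot: [0.671, 0.741, 0.002, 0.001]
wrist_force: [-0.5, -0.0, -6.4]
opening: 21.3
```

```bash
python3 - <<'E'
from h import *
import pickle
plan((552.4,-23,70,5.8),(552.4,-23,53,5.8))
s=look("side","s13");c=look("scene","c13");crop(s["pixels"],170,160,320,290,5,"s13");crop(c["pixels"],180,140,330,260,5,"c13")
E
```

```text
t 28.95 tcp [553.4 -22.5  84.9] jaw 5.7 F [-0.5 -0.  -6.4] open 21.3 z [ 0.004  0.    -1.   ]
[0.3, -0.0, -0.1, -0.04, -0.11, 1.49] rows>=0.3
[0.3, -0.0, -0.1, -0.04, -0.12, 3.19] rows>=0.3
```

View pics/s13.png

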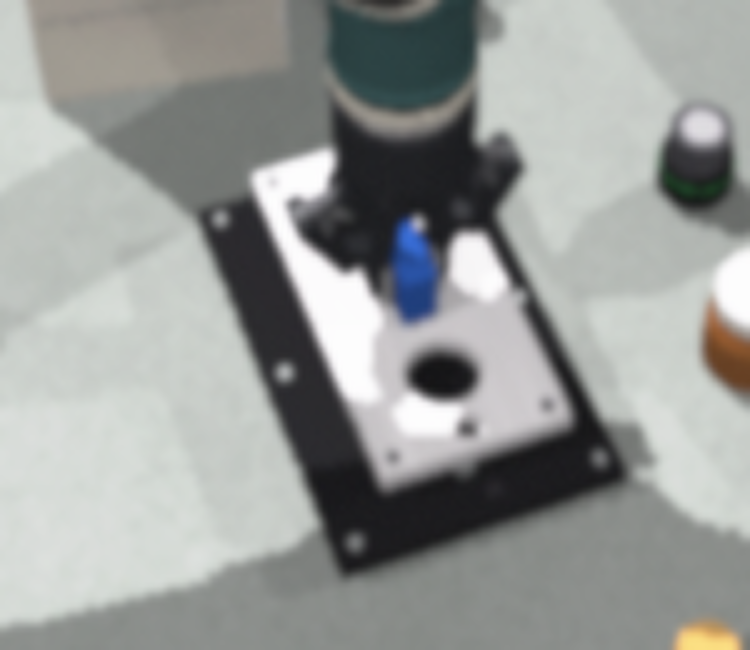

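View pics/c13.png

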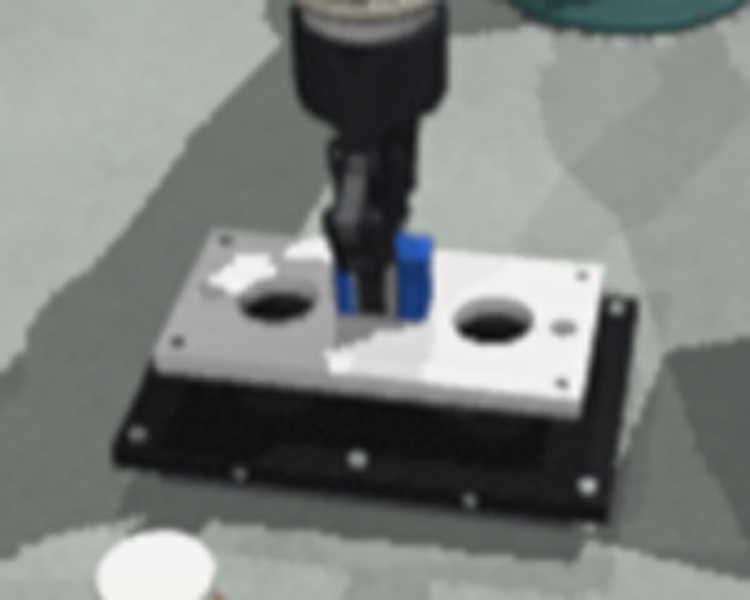

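carry_out(steps=[[0.3,0,-0.1,0,-0.1,0.5,-1],[0.3,0,-0.1,0,-0.1,1,-1],[0.3,0,-0.1,0,-0.1,1.3,-1],[0.3,0,-0.1,0,-0.1,1.6,-1],[0.3,0,-0.1,0,-0.1,1.9,-1],[0.3,0,-0.1,0,-0.1,2.2,-1]])

```text
time_s: 29.65
tcp_pos: [552.2, -22.4, 62.3]
eef_rot: [0.67, 0.742, -0.0, -0.001]
wrist_force: [0.5, 0.1, -5.5]
opening: 20.9
```

```bash
python3 - <<'E'
from h import *
plan((552.4,-23,53,5.8))
E
```

```text
t 29.65 tcp [552.2 -22.4  62.3] jaw 5.8 F [ 0.5  0.1 -5.5] open 20.9 z [-0.002  0.    -1.   ]
[-0.1, -0.0, 0.0, -0.06, 0.02, 0.93] rows>=0.2
```

Underside at about 44 mm, past the taper, with no contact force, so both pins are in the holes. Lowering the rest of the way.

carry_out(steps=[[0,0,0,0,0,0.4,-1],[0,0,0,0,0,0.7,-1],[0,0,0,0,0,0.9,-1],[0,0,0,0,0,1,-1],[0,0,0,0,0,1,-1]])

```text
time_s: 30.15
tcp_pos: [552.0, -22.3, 53.8]
eef_rot: [0.67, 0.742, 0.0, -0.001]
wrist_force: [-8.4, 2.7, 10.8]
opening: 21.2
```

```bash
python3 - <<'E'
from h import *
plan((552.4,-23,53,5.8))
s=look("side","s14");c=look("scene","c14");crop(s["pixels"],170,160,320,290,5,"s14");crop(c["pixels"],180,140,330,260,5,"c14")
E
```

```text
t 30.15 tcp [552.  -22.3  53.8] jaw 5.8 F [-8.4  2.7 10.8] open 21.2 z [-0.002  0.002 -1.   ]
[-0.1, -0.1, 0.0, -0.07, 0.04, 0.08] rows>=0.0
```

View pics/s14.png

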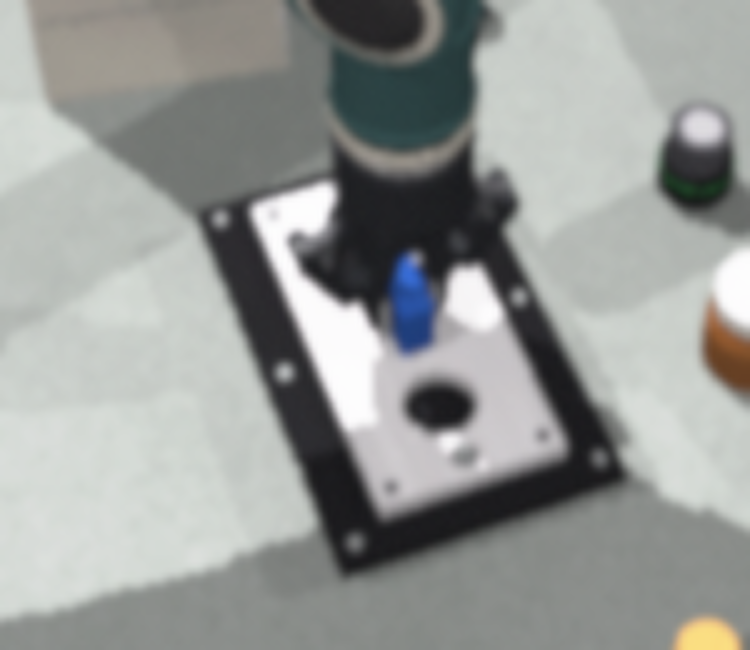

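View pics/c14.png

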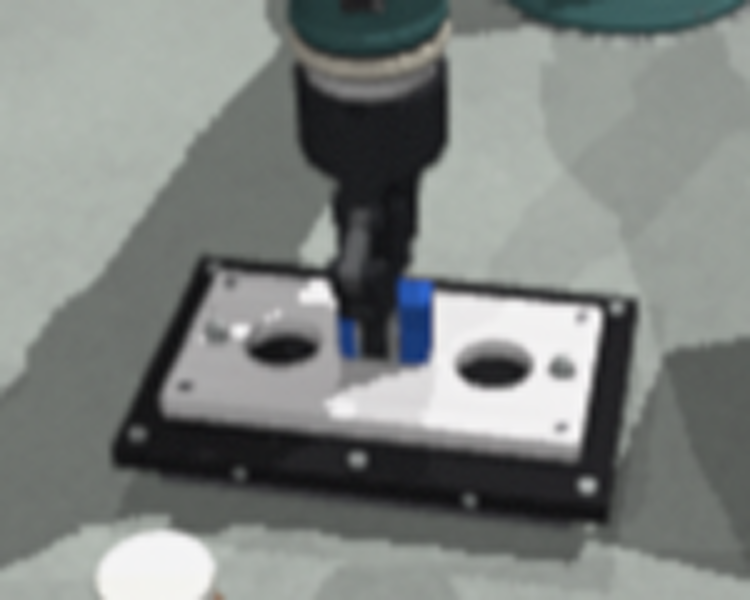

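The plate is seated: TCP at 53.8 puts the underside at 36.0, and the pins show in both holes. Next: release, rise, and go over the reference near (650,-265).

carry_out(steps=[[0,0,0,0,0,-0.1,1],[0,0,0,0,0,-0.1,1],[0,0,0,0,0,-0.1,1],[0,0,0,0,0,-0.1,1],[0,0,0,0,0,-0.1,1],[0,0,0,0,0,-3,1],[0,0,0,0,0,-7,1],[0,0,0,0,0,-12,1],[0,0,0,0,0,-16,1],[0,0,0,0,0,-20,1],[0,0,0,0,0,-20,1]])

```text
time_s: 31.35
tcp_pos: [555.2, -23.7, 258.5]
eef_rot: [0.67, 0.742, 0.003, 0.001]
wrist_force: [-0.4, -0.4, 0.0]
opening: 85.5
```

```bash
python3 - <<'E'
from h import *
import pickle
plan((620,-230,250,5.8))
s=look("side","s15");c=look("scene","c15");w=look("wrist","w15")
pickle.dump({"wrist":w,"scene":c,"side":s},open("cam3.pkl","wb"))
crop(s["pixels"],170,160,320,290,5,"s15");crop(c["pixels"],180,140,330,260,5,"c15")
E
```

```text
t 31.35 tcp [555.2 -23.7 258.5] jaw 5.8 F [-0.4 -0.4  0. ] open 85.5 z [ 0.007  0.003 -1.   ]
[0.4, -0.1, 0.0, -21.18, 4.36, 0.83] rows>=4.3
```

View pics/c15.png

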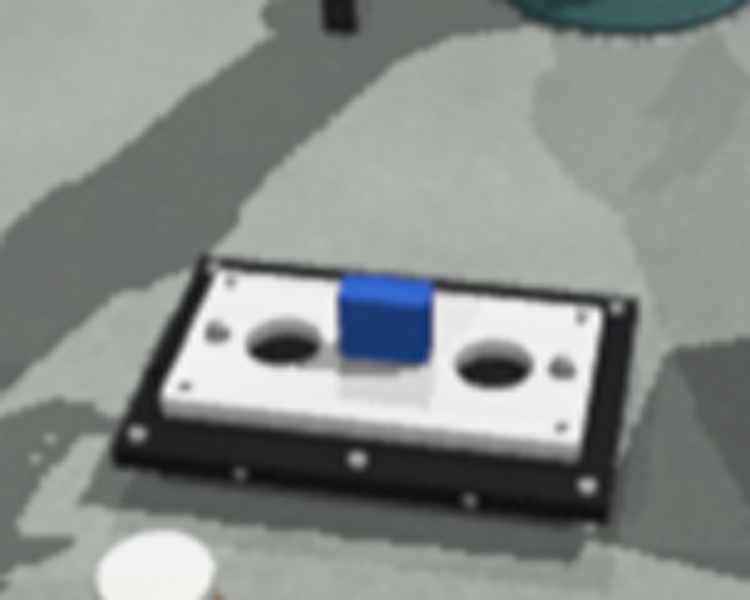

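View pics/w15.png

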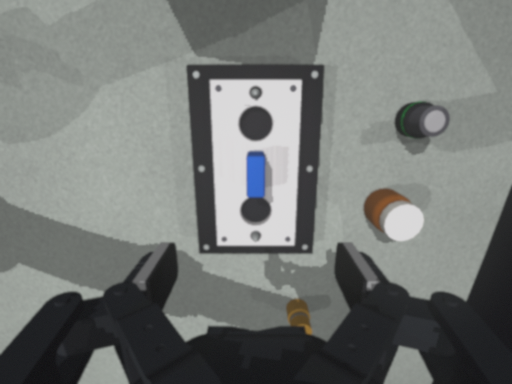

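View pics/s15.png

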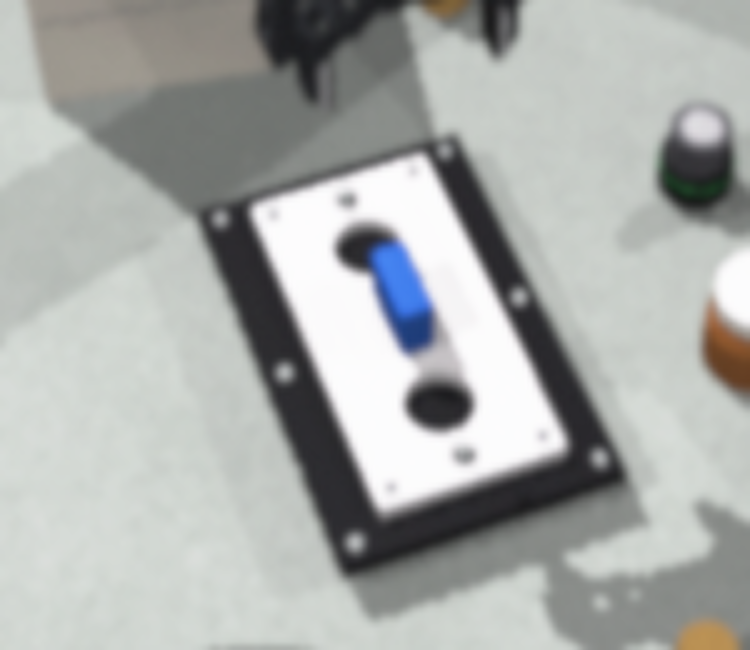

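```bash
python3 - <<'E'
from h import *
import pickle
d=pickle.load(open("cam3.pkl","rb"))
crop(d["wrist"]["pixels"],180,60,330,260,4,"p5")
E
```

```text
(no output)
```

View pics/p5.png

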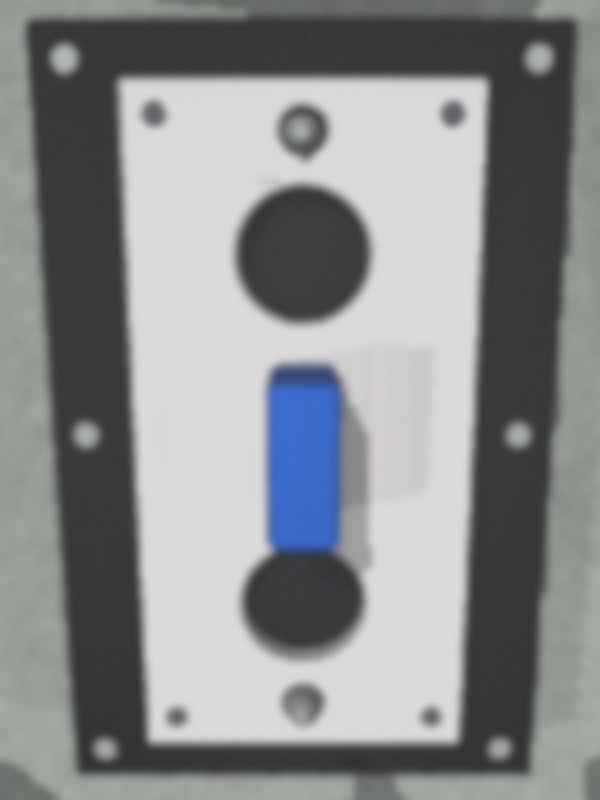

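carry_out(steps=[[0.4,0,0,-21.2,4.4,0.8,1],[0.4,0,0,-21.2,4.4,0.8,1],[0.4,0,0,-21.2,4.4,0.8,1],[0.4,0,0,-21.2,4.4,0.8,1],[0.4,0,0,-21.2,4.4,0.8,1],[0.4,0,0,-21.2,4.4,0.8,1],[0.4,0,0,-21.2,4.4,0.8,1],[0.4,0,0,-21.2,4.4,0.8,1]])

```text
time_s: 32.3
tcp_pos: [617.1, -226.6, 243.2]
eef_rot: [0.669, 0.743, -0.002, -0.005]
wrist_force: [0.3, 0.4, 0.5]
opening: 85.6
```

```bash
python3 - <<'E'
from h import *
import pickle
plan((650,-265,200,5.8))
w=cap("wrist","w16"); s=cap("side","s16"); c=cap("scene","c16")
pickle.dump({"wrist":w,"scene":c,"side":s},open("cam4.pkl","wb"))
print(proj(w,[(650,-265,60)]))
crop(s["pixels"],285,270,345,320,8,"s16"); crop(c["pixels"],135,195,185,245,8,"c16")
E
```

```text
t 32.3 tcp [ 617.1 -226.6  243.2] jaw 6.0 F [0.3 0.4 0.5] open 85.6 z [-0.011  0.004 -1.   ]
[-0.6, -0.3, 0.2, -4.18, 2.92, 4.27] rows>=1.3
[[279.63052548 205.95465623]]
```

View pics/w16.png

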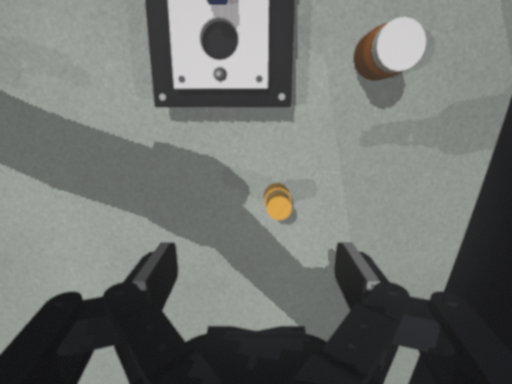

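View pics/s16.png

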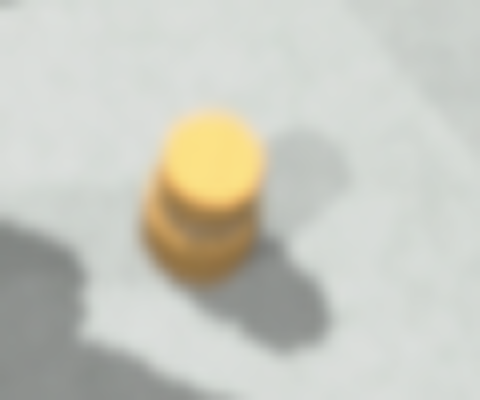

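View pics/c16.png

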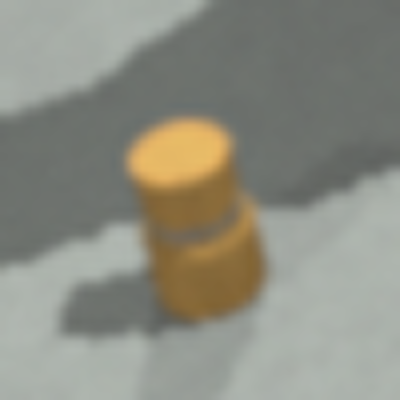

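```bash
python3 - <<'E'
from fit2 import *
d3=pickle.load(open("cam3.pkl","rb")); d=pickle.load(open("cam4.pkl","rb"))
# plate from w15. local x -> world +y (yaw 95.8); image up=+y, right=+x(world) -> local y = -x => left
C["wrist"]=d3["wrist"]
P=np.vstack([rect(220,110,48),[[-95,0,48],[95,0,48],[-58,0,48],[58,0,48]]])
fit(P,[("wrist",[2,1,0,3,5,4,7],un([(117,77),(489,77),(460,745),(147,745),(303,130),(303,704),(304,254)],4,(180,60)))],(552,-22,[1.67]),"plate")
S=np.array([[u*118.26,v*73,36.5] for u,v in sc]) if 0 else np.array([[u*118.26,v*73,36.5] for u,v in [(1,1),(1,-1),(0,1),(0,-1),(-1,1),(-1,-1)]])
fit(S,[("wrist",range(6),un([(65,58),(540,58),(86,435),(518,435),(105,749),(500,749)],4,(180,60)))],(552,-22,[1.67]),"stage")
# ref1 top centre
w=d["wrist"]
print("wrist",onplane(w,[(278.8,206.8)],60))
print("side",onplane(d["side"],[un((214,161),8,(285,270))],60)); print("scene",onplane(d["scene"],[un((180,152),8,(135,195))],60))
crop(w["pixels"],240,165,320,245,8,"w16c")
E
```

```text
plate [552.347 -21.297   1.671] deg 95.7 res [0.7, 0.4, 0.6, 0.4, 0.8, 1.2, 0.7, 1.3, 0.1, 0.2, 0.1, 0.5, 0.2, 0.5]
    wrist [552.358 -21.418   1.671]
stage [552.125 -22.551   1.671] deg 95.7 res [0.2, 0.2, 0.3, 0.2, 0.2, 0.1, 0.0, 0.1, 0.2, 0.2, 0.2, 0.2]
    wrist [552.128 -22.55    1.671]
wrist [[ 649.09225107 -266.24726276   60.        ]]
side [[ 650.32093788 -268.09407976   60.        ]]
scene [[ 647.63664562 -267.65606251   60.        ]]
```

View pics/w16c.png

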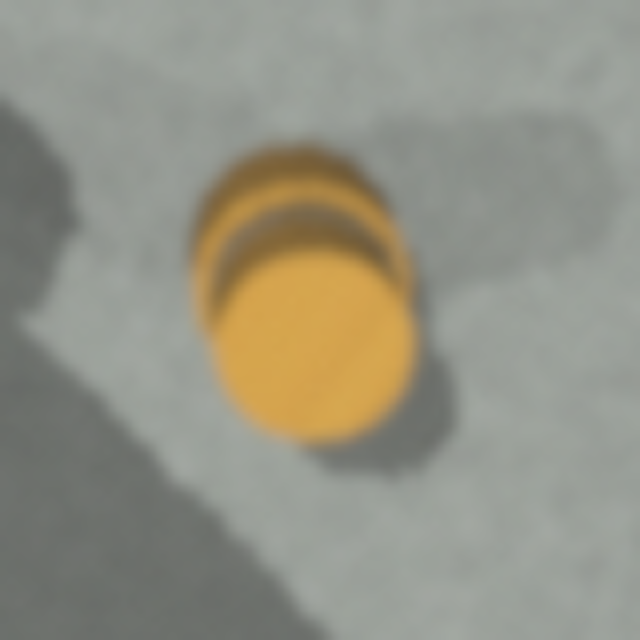

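```bash
python3 - <<'E'
from h import *
plan((649.3,-267.5,110,5.8),(649.3,-267.5,27,5.8))
E
```

```text
t 32.45 tcp [ 617.5 -226.8  244.2] jaw 6.0 F [ 0.6  0.1 -0.4] open 85.4 z [-0.01   0.003 -1.   ]
[-0.5, -0.2, 0.2, -4.43, 2.87, 13.37] rows>=2.9
[-0.5, -0.2, 0.2, -4.47, 2.94, 21.67] rows>=1.7
```

carry_out(steps=[[-0.5,-0.2,0.2,-4.4,2.9,13.4,1],[-0.5,-0.2,0.2,-4.4,2.9,13.4,1],[-0.5,-0.2,0.2,-4.4,2.9,13.4,1],[-0.5,-0.2,0.2,-4.4,2.9,13.4,1],[-0.5,-0.2,0.2,-4.4,2.9,13.4,1],[-0.5,-0.2,0.2,-4.5,2.9,16,1],[-0.5,-0.2,0.2,-4.5,2.9,19,1],[-0.5,-0.2,0.2,-4.5,2.9,21.4,1],[-0.5,-0.2,0.2,-4.5,2.9,21.7,1],[-0.5,-0.2,0.2,-4.5,2.9,21.7,1],[-0.5,-0.2,0.2,-4.5,2.9,21.7,1]])

```text
time_s: 33.55
tcp_pos: [650.4, -268.4, 29.7]
eef_rot: [0.67, 0.742, 0.001, 0.002]
wrist_force: [0.3, -0.2, 0.2]
opening: 85.7
```

```bash
python3 - <<'E'
from h import *
plan((649.3,-267.5,27,5.8))
look("wrist","w17")
E
```

```text
t 33.55 tcp [ 650.4 -268.4   29.7] jaw 5.8 F [ 0.3 -0.2  0.2] open 85.7 z [ 0.003 -0.001 -1.   ]
[0.2, 0.1, 0.0, 0.1, -0.1, 0.27] rows>=0.1
```

View pics/w17.png

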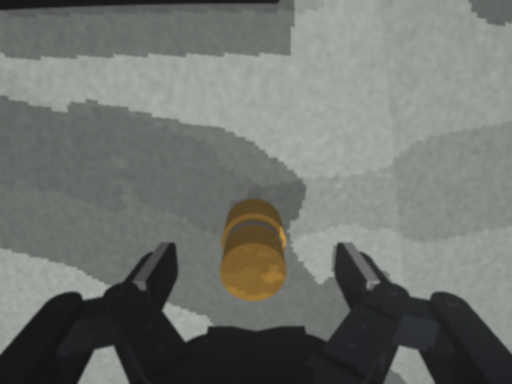

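```bash
python3 - <<'E'
from h import *
w=cap("wrist"); print(onplane(w,[(253.5,271.5)],60), monitor.state()["tcp_pos"])
crop(w["pixels"],200,190,310,310,5,"w17c")
E
```

```text
[[ 649.44992162 -267.39836093   60.        ]] [ 650.12936378 -268.30705544   29.11403122]
```

View pics/w17c.png

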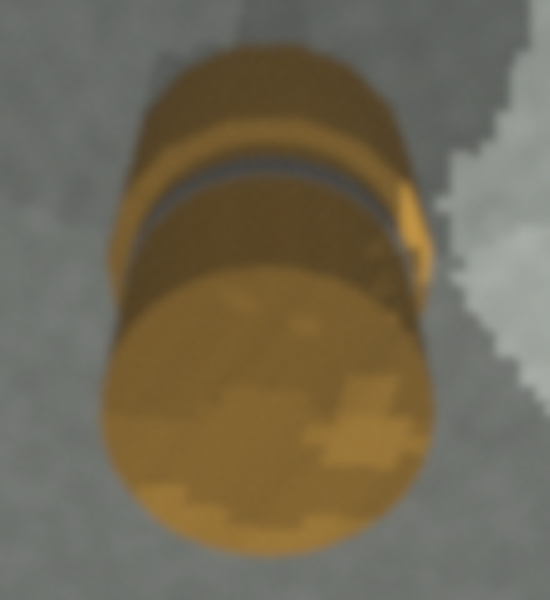

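carry_out(steps=[[0.2,0.1,0,0.1,-0.1,0.3,1],[0.2,0.1,0,0.1,-0.1,0.3,1],[0.2,0.1,0,0.1,-0.1,0.3,-1],[0.2,0.1,0,0.1,-0.1,0.3,-1],[0.2,0.1,0,0.1,-0.1,0.3,-1],[0.2,0.1,0,0.1,-0.1,0.3,-1],[0.2,0.1,0,0.1,-0.1,0.3,-1],[0.2,0.1,0,0.1,-0.1,0.3,-1],[0.2,0.1,0,0.1,-0.1,0.3,-1]])

```text
time_s: 34.55
tcp_pos: [649.0, -267.5, 26.6]
eef_rot: [0.67, 0.742, -0.0, -0.001]
wrist_force: [-2.0, 1.7, 5.0]
opening: 33.6
```

```bash
python3 - <<'E'
from h import *
plan((649.4,-267.5,180,5.8),(558.1,-79.3,180,5.8))
E
```

```text
t 34.55 tcp [ 649.  -267.5   26.6] jaw 5.8 F [-2.   1.7  5. ] open 33.6 z [-0.001  0.001 -1.   ]
[-0.1, -0.1, -0.0, 0.01, 0.02, -15.34] rows>=3.1
[-0.1, -0.1, -0.0, 19.66, -7.16, -15.31] rows>=4.2
```

carry_out(steps=[[0,0,0,0,0,-2,-1],[0,0,0,0,0,-6,-1],[0,0,0,0,0,-10,-1],[0,0,0,0,0,-13,-1],[0,0,0,0,0,-15.3,-1],[0,0,0,4,-1.5,-15.3,-1],[0,0,0,8,-3,-15.3,-1],[0,0,0,12,-4.5,-15.3,-1],[0,0,0,16,-6,-15.3,-1],[0,0,0,19.7,-7.2,-15.3,-1],[0,0,0,19.7,-7.2,-15.3,-1],[0,0,0,19.7,-7.2,-15.3,-1],[0,0,0,19.7,-7.2,-15.3,-1]])

```text
time_s: 35.85
tcp_pos: [558.0, -80.0, 180.5]
eef_rot: [0.671, 0.742, 0.0, -0.0]
wrist_force: [-0.7, -0.3, -2.8]
opening: 33.2
```

```bash
python3 - <<'E'
from h import *
plan((558.1,-79.3,100,5.8),(558.1,-79.3,62,5.8))
w=look("wrist","w18")
E
```

```text
t 35.85 tcp [558.  -80.  180.5] jaw 5.7 F [-0.7 -0.3 -2.8] open 33.2 z [ 0.  0. -1.]
[0.0, -0.0, -0.1, 0.06, 0.02, 8.05] rows>=1.6
[0.0, -0.0, -0.1, 0.06, 0.02, 11.85] rows>=0.8
```

View pics/w18.png

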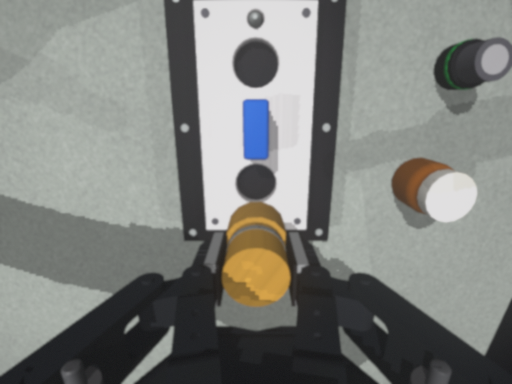

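carry_out(steps=[[0,0,0,0.1,0,3,-1],[0,0,0,0.1,0,6,-1],[0,0,0,0.1,0,8,-1],[0,0,0,0.1,0,9.5,-1],[0,0,0,0.1,0,10,-1],[0,0,0,0.1,0,10,-1],[0,0,0,0.1,0,10,-1]])

```text
time_s: 36.6
tcp_pos: [558.6, -80.0, 81.3]
eef_rot: [0.671, 0.741, 0.0, 0.001]
wrist_force: [-0.1, -0.2, -1.7]
opening: 32.9
```

```bash
python3 - <<'E'
from h import *
plan((558.1,-79.3,62,5.8))
s=cap("side","s19");c=cap("scene","c19");crop(s["pixels"],200,180,310,280,6,"s19");crop(c["pixels"],190,160,310,250,6,"c19")
E
```

```text
t 36.6 tcp [558.6 -80.   81.3] jaw 5.7 F [-0.1 -0.2 -1.7] open 32.9 z [ 0.001 -0.    -1.   ]
[0.1, 0.0, -0.1, 0.08, -0.04, 1.93] rows>=0.4
```

View pics/s19.png

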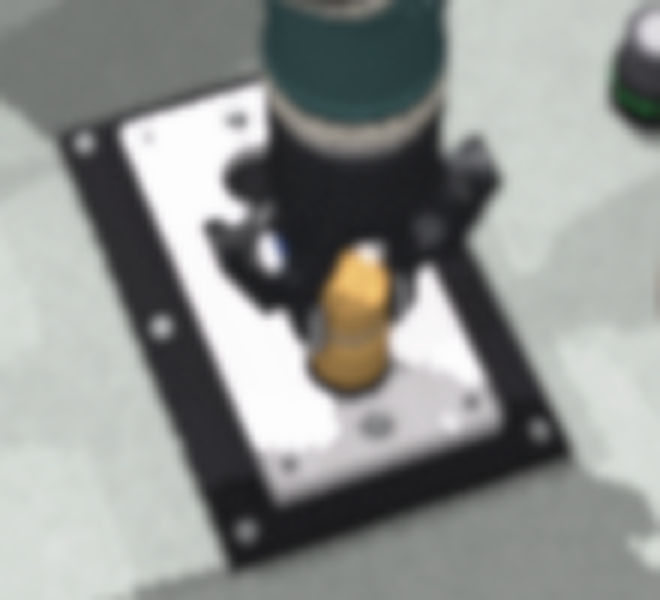

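View pics/c19.png

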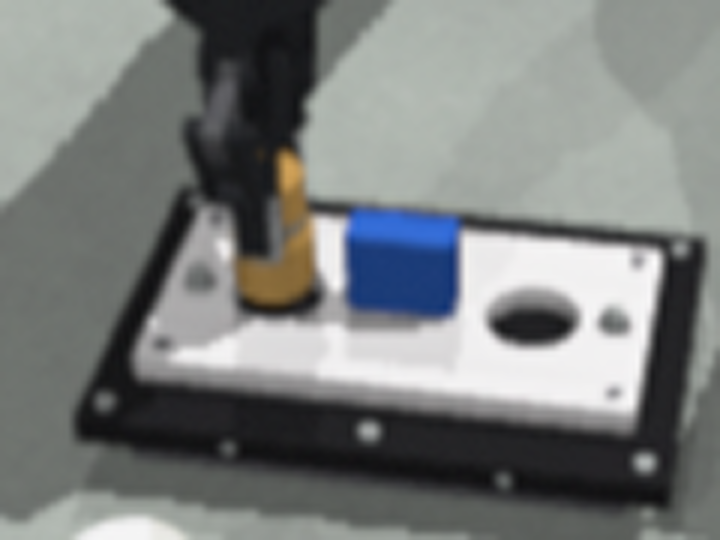

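carry_out(steps=[[0,0,0,0.1,0,0,-1],[0,0,0,0.1,0,0.4,-1],[0,0,0,0.1,0,0.7,-1],[0,0,0,0.1,0,0.9,-1],[0,0,0,0.1,0,0.9,-1]])

```text
time_s: 37.2
tcp_pos: [558.2, -78.6, 72.0]
eef_rot: [0.671, 0.741, 0.0, 0.0]
wrist_force: [0.1, 1.2, -2.6]
opening: 33.2
```

```bash
python3 - <<'E'
from h import *
plan((558.1,-79.3,62,5.8))
E
```

```text
t 37.2 tcp [558.2 -78.6  72. ] jaw 5.7 F [ 0.1  1.2 -2.6] open 33.2 z [ 0.001 -0.    -1.   ]
[0.0, 0.0, -0.1, -0.07, -0.02, 1.0] rows>=0.2
```

carry_out(steps=[[0,0,0,0,0,0.4,-1],[0,0,0,0,0,0.7,-1],[0,0,0,0,0,0.9,-1],[0,0,0,0,0,1.1,-1],[0,0,0,0,0,1.1,-1]])

```text
time_s: 37.7
tcp_pos: [558.2, -78.6, 62.4]
eef_rot: [0.671, 0.741, 0.001, -0.0]
wrist_force: [-5.6, 2.1, 14.0]
opening: 33.1
```

```bash
python3 - <<'E'
from h import *
plan((558.1,-79.3,62,5.8))
E
```

```text
t 37.7 tcp [558.2 -78.6  62.4] jaw 5.7 F [-5.6  2.1 14. ] open 33.1 z [ 0.001  0.002 -1.   ]
[0.0, -0.1, -0.1, -0.07, -0.01, 0.04] rows>=0.0
```

The first reference is seated (TCP 62.4 against 62.6 expected). Release and rise. Before the second one, I'll check how much room the forearm has beside the box.

carry_out(steps=[[0,0,0,0,0,-0.1,1],[0,0,0,0,0,-0.1,1],[0,0,0,0,0,-0.1,1],[0,0,0,0,0,-0.1,1],[0,0,0,0,0,-0.1,1],[0,0,0,0,0,-3,1],[0,0,0,0,0,-7,1],[0,0,0,0,0,-12,1],[0,0,0,0,0,-16,1],[0,0,0,0,0,-20,1],[0,0,0,0,0,-24,1],[0,0,0,0,0,-24,1]])

```text
time_s: 38.9
tcp_pos: [560.5, -80.4, 307.3]
eef_rot: [0.671, 0.741, 0.004, 0.003]
wrist_force: [-0.2, -0.0, -0.4]
opening: 85.3
```

```bash
python3 - <<'E'
from h import *
plan((630,200,330,5.8))
w=look("wrist","w20"); s=cap("side","s20");c=cap("scene","c20");crop(s["pixels"],200,180,310,280,6,"s20");crop(c["pixels"],190,160,310,250,6,"c20")
print(monitor.state()["joint_positions"].round(3))
E
```

```text
t 38.9 tcp [560.5 -80.4 307.3] jaw 5.7 F [-0.2 -0.  -0.4] open 85.3 z [ 0.009  0.002 -1.   ]
[0.5, -0.1, -0.1, 27.22, 9.71, -2.15] rows>=5.8
[-0.811  0.435  1.192  1.79  -0.433  1.216  0.606]
```

View pics/w20.png

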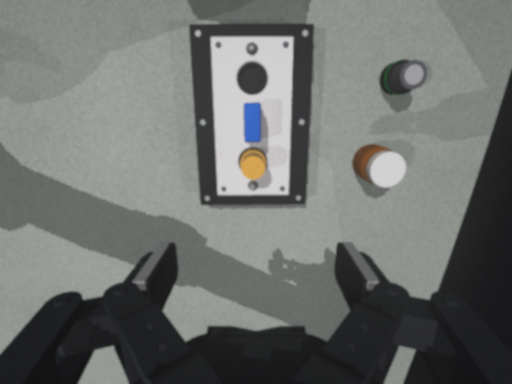

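View pics/c20.png

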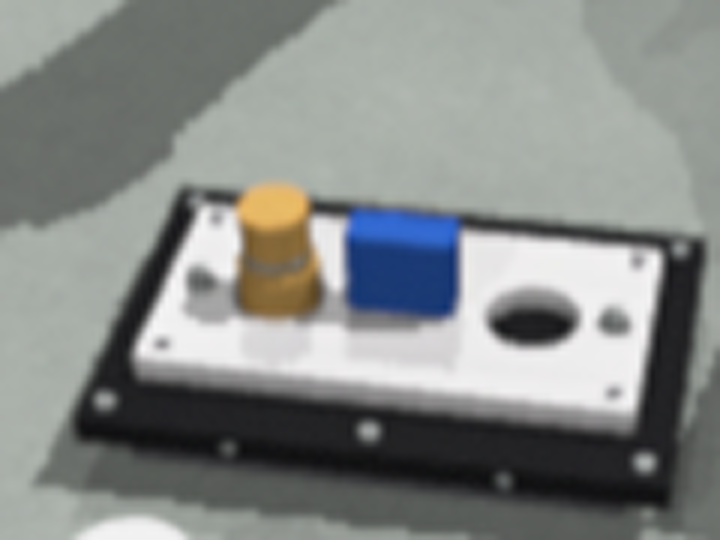

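View pics/s20.png

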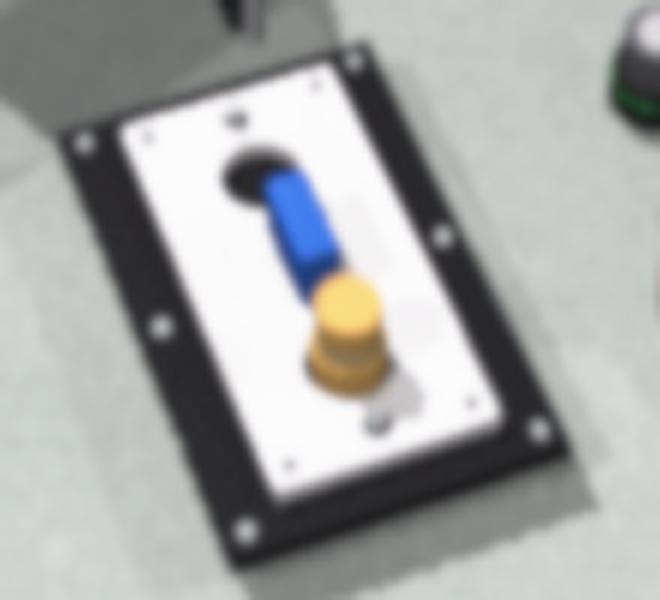

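```bash
python3 - <<'E'
from h import *
s=cap("side");c=cap("scene");cv2.imwrite("pics/full20.png",cv2.resize(np.hstack([s["pixels"],c["pixels"]]),(800,300)))
E
```

```text
(no output)
```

View pics/full20.png

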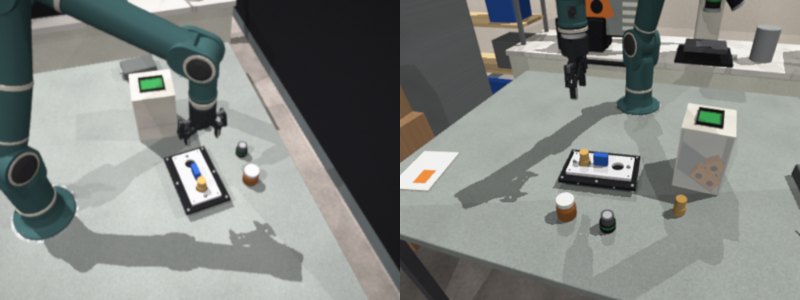

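```bash
python3 - <<'E'
from h import *
import pickle
def near(c,uv,xy):
    v=ray(c,[uv])[0]; e=c["eye"]; A=np.c_[v,[0,0,-1]]; t=np.linalg.lstsq(A,np.array([xy[0],xy[1],0])-e,rcond=None)[0]
    return e+t[0]*v
d=pickle.load(open("cam1.pkl","rb")); print(near(d["side"],(217,178),(450,-299)))
s=cap("side"); print(near(s,(201*512/400,67*512/400),(560,-80)),monitor.state()["tcp_pos"])
E
```

```text
[ 430.59611801 -296.20828039  609.39090944]
[554.16997261 -78.33539843 588.19912079] [557.29778554 -78.85973033 301.03721599]
```

carry_out(steps=[[0.5,0,0,27.2,9.7,-2.1,1],[0.5,0,0,27.2,9.7,-2.1,1],[0.5,0,0,27.2,9.7,-2.1,1],[0.5,0,0,27.2,9.7,-2.1,1],[0.5,0,0,27.2,9.7,-2.1,1],[0.5,0,0,27.2,9.7,-2.1,1],[0.5,0,0,27.2,9.7,-2.1,1],[0.5,0,0,27.2,9.7,-2.1,1],[0.5,0,0,27.2,9.7,-2.1,1],[0.5,0,0,27.2,9.7,-2.1,1]])

```text
time_s: 40.2
tcp_pos: [626.9, 199.4, 322.4]
eef_rot: [0.672, 0.74, -0.003, -0.004]
wrist_force: [-0.5, 0.3, 0.7]
opening: 85.1
```

```bash
python3 - <<'E'
from h import *
import pickle
plan((653,259,250,5.8))
print(monitor.state()["joint_positions"].round(3))
w=cap("wrist","w21"); s=cap("side","s21"); c=cap("scene","c21")
pickle.dump({"wrist":w,"scene":c,"side":s},open("cam5.pkl","wb"))
print(proj(w,[(653,259,60)]))
cv2.imwrite("pics/full21.png",cv2.resize(np.hstack([s["pixels"],c["pixels"]]),(800,300)))
E
```

```text
t 40.2 tcp [626.9 199.4 322.4] jaw 5.5 F [-0.5  0.3  0.7] open 85.1 z [-0.011  0.001 -1.   ]
[-0.6, -0.1, -0.3, 5.67, 3.25, 7.22] rows>=1.9
[-1.064  0.611  1.114  1.518 -0.555  1.371  0.192]
[[279.24138125 123.21435571]]
```

View pics/w21.png

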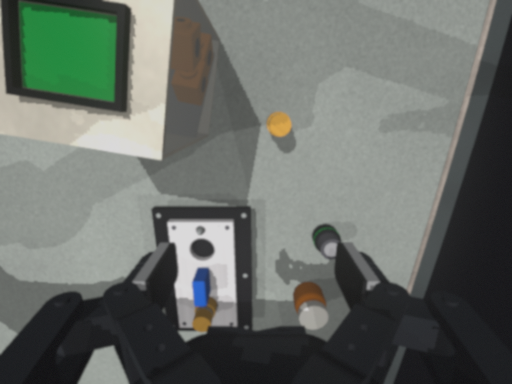

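View pics/full21.png

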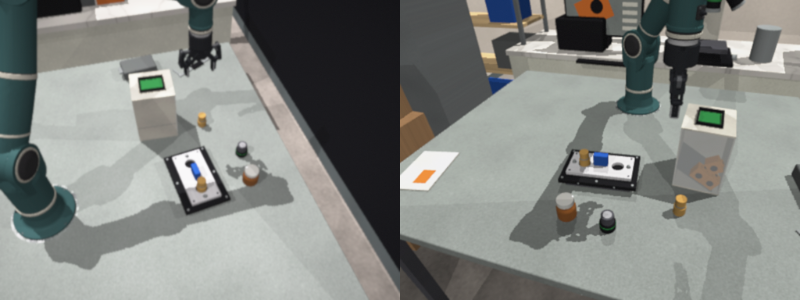

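```bash
python3 - <<'E'
from h import *
import pickle
w=pickle.load(open("cam5.pkl","rb"))["wrist"]; print(onplane(w,[(278.8,124.8)],60))
plan((653,258,120,5.8))
crop(w["pixels"],240,85,320,165,8,"w21c")
E
```

```text
[[652.62634573 256.71191421  60.        ]]
t 40.35 tcp [627.  200.3 322.7] jaw 5.6 F [0.4 0.3 0.8] open 85.9 z [-0.011  0.002 -1.   ]
[-0.6, -0.2, -0.2, 5.43, 3.36, 20.25] rows>=4.2
```

View pics/w21c.png

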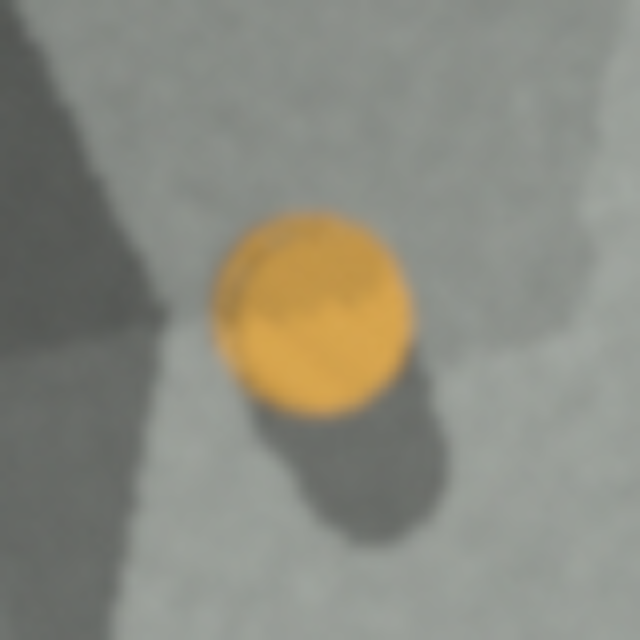

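carry_out(steps=[[-0.6,-0.2,0,5.4,3.4,2,1],[-0.6,-0.2,0,5.4,3.4,2,1],[-0.6,-0.2,0,5.4,3.4,7,1],[-0.6,-0.2,0,5.4,3.4,12,1],[-0.6,-0.2,0,5.4,3.4,17,1],[-0.6,-0.2,0,5.4,3.4,20.2,1],[-0.6,-0.2,0,5.4,3.4,20.2,1],[-0.6,-0.2,0,5.4,3.4,20.2,1]])

```text
time_s: 41.15
tcp_pos: [654.0, 257.3, 121.3]
eef_rot: [0.672, 0.741, -0.0, 0.001]
wrist_force: [0.8, -0.5, 0.8]
opening: 85.3
```

```bash
python3 - <<'E'
from h import *
plan((653,258,120,5.8),(653,258,27,5.8))
w=cap("wrist","w22"); s=cap("side"); c=cap("scene"); cv2.imwrite("pics/full22.png",cv2.resize(np.hstack([s["pixels"],c["pixels"]]),(800,300)))
print(proj(w,[(653,258,60)]))
E
```

```text
t 41.15 tcp [654.  257.3 121.3] jaw 5.6 F [ 0.8 -0.5  0.8] open 85.3 z [ 0.001 -0.001 -1.   ]
[0.0, 0.1, -0.2, 0.08, -0.1, 0.13] rows>=0.0
[0.0, 0.1, -0.2, 0.09, -0.1, 9.43] rows>=1.9
[[254.01893655 206.61178051]]
```

View pics/w22.png

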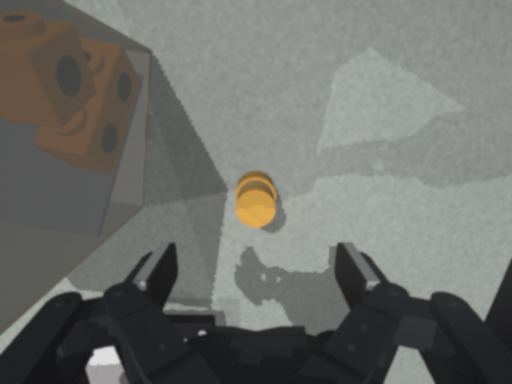

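View pics/full22.png

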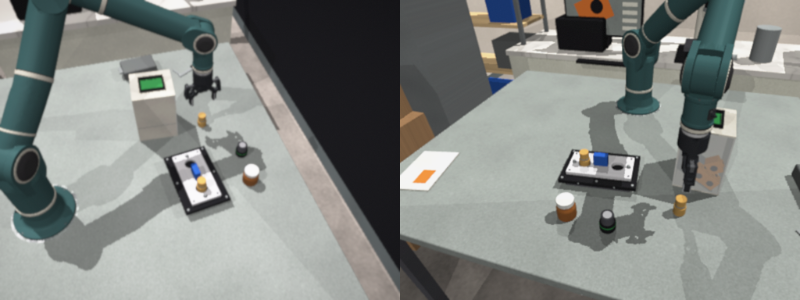

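```bash
python3 - <<'E'
from h import *
w=cap("wrist"); print(onplane(w,[(256.3,208.7)],60))
crop(w["pixels"],215,165,295,245,8,"w22c")
E
```

```text
[[656.36708311 256.20399925  60.        ]]
```

View pics/w22c.png

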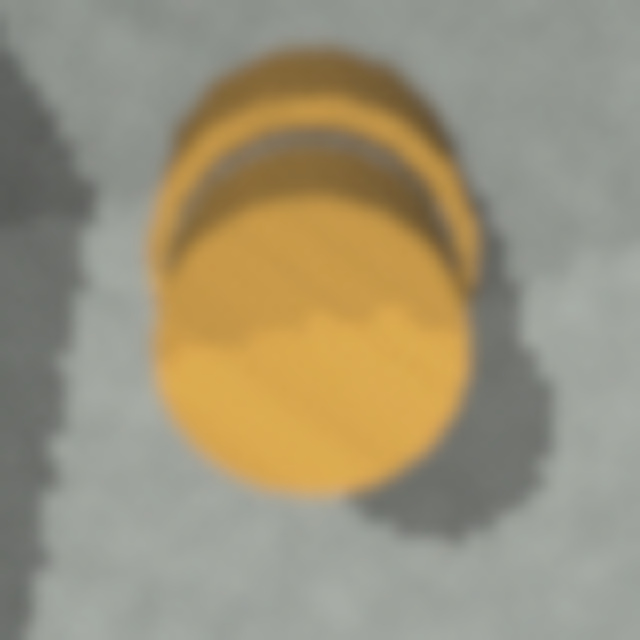

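carry_out(steps=[[0,0.1,-0.2,0,0,3,1],[0,0.1,-0.2,0,0,6,1],[0,0.1,-0.2,0,0,8.5,1],[0,0.1,-0.2,0,0,9.4,1],[0,0.1,-0.2,0,0,9.4,1],[0,0.1,-0.2,0,0,9.4,1]])

```text
time_s: 41.95
tcp_pos: [656.4, 258.1, 31.0]
eef_rot: [0.671, 0.742, 0.003, 0.001]
wrist_force: [0.6, 0.7, 0.7]
opening: 85.4
```

```bash
python3 - <<'E'
from h import *
w=cap("wrist"); 
crop(w["pixels"],200,190,310,310,5,"w23c")
plan((653.5,257.5,27,5.8))
import pickle; pickle.dump(w,open("w23.pkl","wb"))
E
```

```text
t 42.0 tcp [656.5 258.1  31.2] jaw 5.8 F [0.8 0.5 1.2] open 85.4 z [ 0.006  0.004 -1.   ]
[0.4, -0.2, -0.0, -0.04, -0.31, 0.42] rows>=0.1
```

View pics/w23c.png

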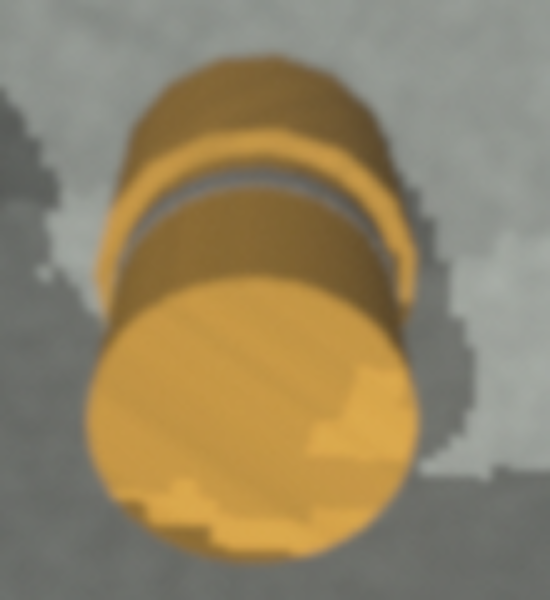

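```bash
python3 - <<'E'
from h import *
import pickle
w=pickle.load(open("w23.pkl","rb")); print(onplane(w,[(250.3,273.3)],60))
E
```

```text
[[654.06790801 256.83663388  60.        ]]
```

carry_out(steps=[[0.4,-0.2,0,-0.1,-0.2,0.4,1],[0.4,-0.2,0,-0.1,-0.2,0.4,1],[0.4,-0.2,0,-0.1,-0.2,0.4,-1],[0.4,-0.2,0,-0.1,-0.2,0.4,-1],[0.4,-0.2,0,-0.1,-0.2,0.4,-1],[0.4,-0.2,0,-0.1,-0.2,0.4,-1],[0.4,-0.2,0,-0.1,-0.2,0.4,-1],[0.4,-0.2,0,-0.1,-0.2,0.4,-1],[0.4,-0.2,0,-0.1,-0.2,0.4,-1]])

```text
time_s: 42.9
tcp_pos: [654.4, 257.0, 27.8]
eef_rot: [0.671, 0.742, -0.0, -0.0]
wrist_force: [-2.7, -1.2, 5.1]
opening: 32.4
```

```bash
python3 - <<'E'
from h import *
plan((653.5,257,180,5.8),(620,180,180,5.8),(546.5,36.1,180,5.8))
E
```

```text
t 42.9 tcp [654.4 257.   27.8] jaw 5.8 F [-2.7 -1.2  5.1] open 32.4 z [-0.001 -0.    -1.   ]
[-0.1, 0.0, -0.0, 0.01, -0.1, -15.22] rows>=3.0
[-0.1, 0.0, -0.0, -7.32, -4.21, -15.21] rows>=1.7
[-0.1, 0.0, -0.0, -20.89, -12.97, -15.2] rows>=3.2
```

carry_out(steps=[[0,0,0,0,0,-2,-1],[0,0,0,0,0,-6,-1],[0,0,0,0,0,-10,-1],[0,0,0,0,0,-14,-1],[0,0,0,0,0,-18,-1],[0,0,0,0,0,-22,-1],[0,0,0,-2,-1.2,-23,-1],[0,0,0,-6,-3.7,-23,-1],[0,0,0,-10,-6.2,-23,-1],[0,0,0,-14,-8.7,-23,-1],[0,0,0,-18,-11.2,-20,-1],[0,0,0,-20.9,-13,-16,-1],[0,0,0,-20.9,-13,-13,-1],[0,0,0,-20.9,-13,-13,-1],[0,0,0,-20.9,-13,-13,-1],[0,0,0,-20.9,-13,-13,-1]])

```text
time_s: 44.5
tcp_pos: [548.1, 36.8, 160.0]
eef_rot: [0.67, 0.742, 0.001, 0.001]
wrist_force: [1.1, -0.1, -3.7]
opening: 32.0
```

```bash
python3 - <<'E'
from h import *
plan((546.5,36.1,82,5.8),(546.5,36.1,63,5.8))
w=look("wrist","w24")
E
```

```text
t 44.5 tcp [548.1  36.8 160. ] jaw 5.9 F [ 1.1 -0.1 -3.7] open 32.0 z [ 0.002  0.    -1.   ]
[0.1, 0.0, 0.1, -0.05, -0.18, 7.8] rows>=1.6
[0.1, 0.0, 0.1, -0.05, -0.19, 9.7] rows>=0.4
```

View pics/w24.png

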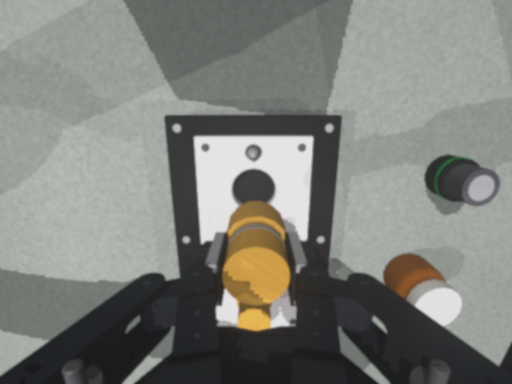

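carry_out(steps=[[0,0,0,0,-0.2,2.5,-1],[0,0,0,0,-0.2,5,-1],[0,0,0,0,-0.2,7,-1],[0,0,0,0,-0.2,7.7,-1],[0,0,0,0,-0.2,7.7,-1],[0,0,0,0,-0.2,7.7,-1],[0,0,0,0,-0.2,7.7,-1]])

```text
time_s: 45.25
tcp_pos: [547.2, 36.8, 84.2]
eef_rot: [0.67, 0.743, 0.002, 0.001]
wrist_force: [-0.5, -0.2, -2.7]
opening: 31.7
```

```bash
python3 - <<'E'
from h import *
plan((546.5,36.6,63,5.8))
s=cap("side","s25");c=cap("scene","c25");crop(s["pixels"],200,170,310,270,6,"s25");crop(c["pixels"],190,160,310,250,6,"c25")
E
```

```text
t 45.25 tcp [547.2  36.8  84.2] jaw 5.9 F [-0.5 -0.2 -2.7] open 31.7 z [ 0.004  0.001 -1.   ]
[0.3, -0.0, 0.1, -0.01, -0.08, 2.12] rows>=0.4
```

View pics/s25.png

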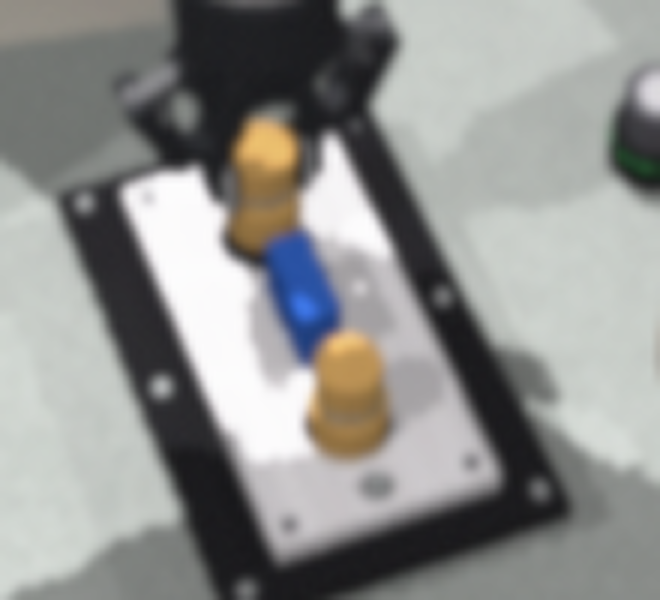

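View pics/c25.png

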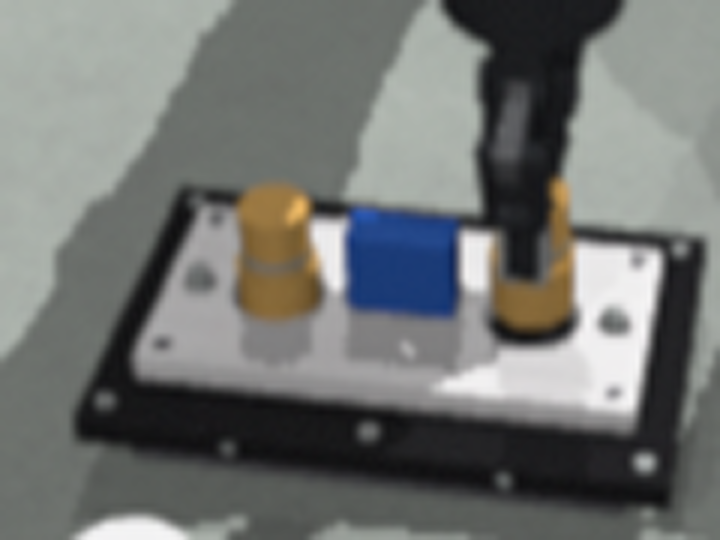

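carry_out(steps=[[0.2,0,0,0,-0.1,0.3,-1],[0.2,0,0,0,-0.1,0.6,-1],[0.2,0,0,0,-0.1,0.9,-1],[0.2,0,0,0,-0.1,1.2,-1],[0.2,0,0,0,-0.1,1.2,-1]])

```text
time_s: 45.85
tcp_pos: [545.5, 36.7, 71.3]
eef_rot: [0.67, 0.742, -0.0, -0.0]
wrist_force: [0.3, -0.5, -3.9]
opening: 32.1
```

```bash
python3 - <<'E'
from h import *
plan((546.5,36.6,63,5.8))
E
```

```text
t 45.85 tcp [545.5  36.7  71.3] jaw 5.9 F [ 0.3 -0.5 -3.9] open 32.1 z [-0.001  0.    -1.   ]
[-0.0, -0.0, 0.1, -0.02, 0.1, 0.83] rows>=0.2
```

Bottom at about 43.5 mm, inside the nest with no side force. Lowering the rest of the way.

carry_out(steps=[[0,0,0,0,0.1,0.3,-1],[0,0,0,0,0.1,0.6,-1],[0,0,0,0,0.1,0.8,-1],[0,0,0,0,0.1,0.9,-1],[0,0,0,0,0.1,0.9,-1]])

```text
time_s: 46.35
tcp_pos: [546.6, 36.8, 63.7]
eef_rot: [0.67, 0.742, 0.0, -0.001]
wrist_force: [-4.6, 0.7, 13.9]
opening: 32.0
```

```bash
python3 - <<'E'
from h import *
plan((546.5,36.6,63,5.8))
E
```

```text
t 46.35 tcp [546.6  36.8  63.7] jaw 5.9 F [-4.6  0.7 13.9] open 32.0 z [-0.001  0.002 -1.   ]
[-0.0, -0.1, 0.1, -0.01, -0.01, 0.07] rows>=0.0
```

Seated (63.7 against 63.8 expected). Release, rise, and take the final pictures.

carry_out(steps=[[0,0,0,0,0,-0.1,1],[0,0,0,0,0,-0.1,1],[0,0,0,0,0,-0.1,1],[0,0,0,0,0,-0.1,1],[0,0,0,0,0,-0.1,1],[0,0,0,0,0,-3,1],[0,0,0,0,0,-7,1],[0,0,0,0,0,-12,1],[0,0,0,0,0,-16,1],[0,0,0,0,0,-20,1],[0,0,0,-8,0,-24,1],[0,0,0,-12,0,-26,1],[0,0,0,-12,0,-26,1],[0,0,0,-12,0,-26,1],[0,0,0,-12,0,-26,1],[0,0,0,-12,0,-26,1]])

```text
time_s: 47.95
tcp_pos: [558.9, -81.7, 322.5]
eef_rot: [0.669, 0.743, 0.0, -0.002]
wrist_force: [-0.1, -0.4, -0.2]
opening: 85.5
```

```bash
python3 - <<'E'
from h import *
plan()
a=R.from_euler("z",95.8,degrees=True)
P=np.array([a.apply(v)+[552.3,-21.8,36] for v in ([-58,0,60],[58,0,60],[-95,0,12],[95,0,12])])
w=look("wrist","w26",P);c=look("scene","c26");s=look("side","s26")
crop(s["pixels"],160,80,350,290,3,"s26"); crop(c["pixels"],190,125,440,305,3,"c26")
print("jar",proj(c,[(753,-66,70)]),"obj",proj(c,[(765,64,56)]))
E
```

```text
t 47.95 tcp [558.9 -81.7 322.5] jaw 6.0 F [-0.1 -0.4 -0.2] open 85.5 z [-0.003  0.003 -1.   ]
jar [[211.07581113 254.57047522]] obj [[264.71661011 274.78222662]]
```

View pics/w26.png

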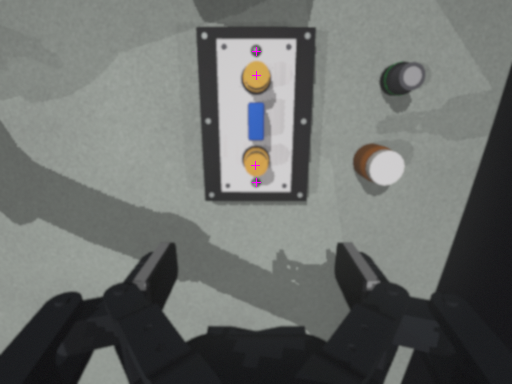

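View pics/c26.png

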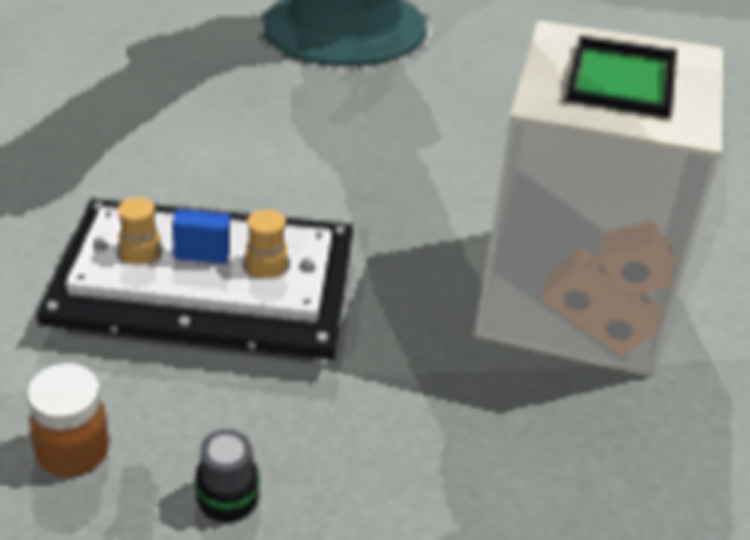

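View pics/s26.png

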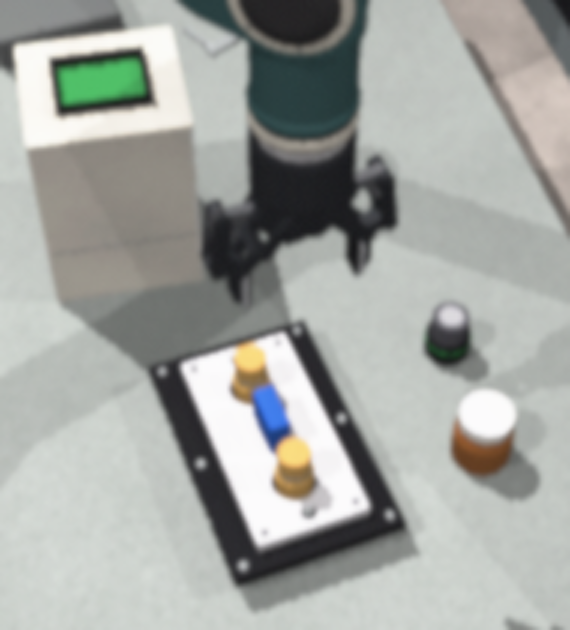

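The final pictures show both references upright in their nests and the plate flush over the pins. The prints lie in the box with the flap shut, and the jar and objective haven't moved. Handing in.

```bash
python3 - <<'E'
from rig import order
print(order.job_done())
E
```

```text
the job is handed in; nothing more can be done
None
```

I finished the job and handed it in at about 48 s of the 210 s allowed; the hand-in gave no verdict.

- **Prints:** I found three prints on the stage and pushed each one through the flap with the shut fingers. All three showed in the box afterwards, and the flap was level and shut in the last pictures.
- **Plate:** It went over both pins with no contact force until it touched the stage. The tool height put its underside at 36.0 mm, the height of the stage top.
- **References:** Both stand upright, one in each nest. The tool stopped at 62.4 and 63.7 mm, against 62.6 and 63.8 mm expected for standing on the stage.
- **Final check:** The last pictures put the nest and pin positions on the references and pins, and the jar and objective where they started. The gripper was open and clear of everything, with a wrist-force reading under 0.5 N.
- **Disagreements:** The camera estimates of the stage, plate and references differed by 1 to 3 mm between views. No check failed.

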